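# Find, mark and clamp the balance points of counterweight rods

## Robot

A 6-joint arm with a two-finger parallel gripper is mounted at the origin on the work surface. World frame = base frame: x ahead of the robot, y to its left, z up, the work surface at z = 0. Lengths are in m, angles in rad, forces in N, time in s.
With the tool pointing down it reaches from about 0.35 to 0.85 m from the base axis. Payload 8.1 kg.
Tool frame: the origin (TCP) lies on the mounting face of the last link; the fingertips stand 186 mm ahead of it and the grasp point (between the pads) lies 167 mm ahead of it; z points along the fingers, y is the line along which they close (so a half turn about z gives the same grasp; the last joint's range is limited). The gripper opens to 93 mm and grips with 3 to 60 N. Pads are 15 mm wide; open, the fingers measure 128 mm over their backs; the gripper's body (75 mm by 188 mm) begins 65 mm behind the grasp point.
Start: joints at [1.04, 0.13, 1.488, -0, 1.523, -0.085], TCP at [0.259, 0.541, 0.405] pointing down, gripper open.
Joint ranges: [-2.96, 2.96], [-0.89, 2.26], [0.02, 2.5], [-1.34, 4.48], [0, 2.73], [-2.66, 2.66]. Speed limits (rad/s): [2.39, 2.39, 2.79, 3.14, 3.14, 3.14].

## Interface

Orientations are given as a rotation vector (axis times angle).
In Python, from plant import * gives the robot as it stands. The module is installed in compiled form; this text tells all that it offers.
- The arm moves only by the tool arm_command, never from a script. Its argument "increments" is a list of rows, each a list of 6 numbers: the shift along the tool's x, y, z in units of 0.2 m (1.0 is 0.2 m), then the turn, a rotation vector about the tool's x, y, z in units of pi rad (1.0 is pi rad). A call has exactly 5 rows; each row is the pose to reach, as a shift and turn from the pose commanded when the call began, along the tool's axes at that moment, turning the shorter way round; what a row does not reach only later rows make up. A row lasts 1/8 s, in which the tool goes at most 62.5 mm and 10.7 degrees, less where a joint would pass 70% of its speed; a pose out of reach is approached as far as the arm can. A call with a number of a shift or a turn outside -1 to 1 is refused whole. A call with a gripper value outside its range is refused whole. "fingers" is the closure, from -1 (fully open) to 1 (shut), set as the call begins (left out, the last holds). The fingers move at their own pace and stop on an object; "force" is the grip in N (left out, the last holds). Time passes only in rows, so rows that repeat a pose let the fingers close, or fill a call up. It gives the time, the measured TCP pose, the force, the opening and the grip force at its end, in the units of the state.
- read_state(): the state, without advancing time (a new reading comes with each control period).
- read_camera(name): name is "scene" or "top" or "wrist"; returns a dict with "image" (400x640x3 uint8, red, green, blue), "fx", "fy", "cx", "cy" (pixels), "T" (4x4, takes a point from camera to world coordinates). Camera axes: x right, y down, z forward; pixel columns grow to the right and rows downward; lengths in m; the calibration is good to about 2 mm. The wrist camera is an equidistant fisheye: a pixel r from the principal point sees the ray r / f radians off the axis. A picture is of the moment at which its call begins. There is no depth.
- close_job(): hands the job in; it is judged then, once.
The state is a dict: "t": time; "q": joint angles; "dq": joint speeds; "joint_torque": joint torques, N m; "tool_pos": TCP position; "orientation": TCP orientation; "force": force on the tool from outside, world axes, zero at the start; "wrist_torque": the same for the moment, N m; "opening": finger opening in m; "gripper_force": force on a finger pad.
Only numpy, scipy, OpenCV 4.12 (cv2) and the standard library are available. Lean on these libraries where they do the work, as an engineer would, in place of code of your own. Each camera call takes 0.05 s, during which the arm holds its last target. There are 200 camera calls.

## Task

The counterweight rods are to be drilled at their balance points. Take them one at a time, the longest first: slide each one on the knife edge until it lies level there by itself, on neither rest, and with it balancing so, set its black clip directly over the knife to mark the point. Then lay that rod in the V-blocks of a free station with its clip in the middle of the gap, swing the strap across it to its stop and turn the strap's knob clockwise fully home; leave the jar, screwdriver and tape where they are.

Things in the scene. Friction and masses are not known exactly. Their poses are not given: they have to be found in the camera images.
- rod_a: Counterweight rod, longest: square head from x = -80 to -114 mm, square end from 80 to 90 mm. Aluminium, round, 24 mm diameter from x = -80 to 80; ends dark steel, 36 mm square; about 0.45 kg. Origin on the axis at mid round part, x along it, z up as it lies on the bench (axis 18 mm up). Partly hollow: balance point within 25 mm of the origin, either side, not to be told by eye. May be absent.
- mark_a (a point): Point on this rod's axis directly under its marker clip (moves with the clip, axes as the rod's).
- clip_a (a joint): Place of the black captive marker clip along the rod, m along its x from its origin (+-0.065). Saddle 16 mm along x, 12 mm wide, 12 to 19 mm above the rod's axis; fin 10 mm along x, 12 mm wide, 19 to 35 mm above it: pinch it across the rod and slide. 0.6 N friction, stays put, 12 g.
- rod_b: Counterweight rod, middle length: square head from x = -80 to -102 mm, square end from 80 to 90 mm. Aluminium, round, 24 mm diameter from x = -80 to 80; ends dark steel, 36 mm square; about 0.45 kg. Origin on the axis at mid round part, x along it, z up as it lies on the bench (axis 18 mm up). Partly hollow: balance point within 25 mm of the origin, either side, not to be told by eye. May be absent.
- mark_b (a point): Point on this rod's axis directly under its marker clip (moves with the clip, axes as the rod's).
- clip_b (a joint): Place of the black captive marker clip along the rod, m along its x from its origin (+-0.065). Saddle 16 mm along x, 12 mm wide, 12 to 19 mm above the rod's axis; fin 10 mm along x, 12 mm wide, 19 to 35 mm above it: pinch it across the rod and slide. 0.6 N friction, stays put, 12 g.
- rod_c: Counterweight rod, shortest: a square end 10 mm thick at both ends. Aluminium, round, 24 mm diameter from x = -80 to 80; ends dark steel, 36 mm square; about 0.45 kg. Origin on the axis at mid round part, x along it, z up as it lies on the bench (axis 18 mm up). Partly hollow: balance point within 25 mm of the origin, either side, not to be told by eye. May be absent.
- mark_c (a point): Point on this rod's axis directly under its marker clip (moves with the clip, axes as the rod's).
- clip_c (a joint): Place of the black captive marker clip along the rod, m along its x from its origin (+-0.065). Saddle 16 mm along x, 12 mm wide, 12 to 19 mm above the rod's axis; fin 10 mm along x, 12 mm wide, 19 to 35 mm above it: pinch it across the rod and slide. 0.6 N friction, stays put, 12 g.
- stand: Balancing stand, fixed; origin under its centre, rod lies along its x. Base 150 x 70 x 12 mm. At x = 0 an upright steel knife plate, 8 mm thick, 20 mm wide, notched on top. At x = +-50 wooden V rests, 8 mm thick, 40 mm wide, 67 mm high, 6 mm too low: an unbalanced rod tips 0.12 rad on to one, heavy side down; within some 3 mm of balance it floats free of both, leaning about 0.02 rad per mm.
- knife (a point): Middle of the knife at the height of a lying rod's axis: 70 mm above the bench; axes as the stand's.
- station1: Drilling station, fixed, the nearer one. Origin under its centre; the rod lies along its x, axis 45 mm above the bench, in two steel V-blocks at x = +-48 mm, 16 mm thick, 50 mm wide, 50 mm high. Open gap x = -40 to 40 over a 12 mm base. Takes any rod, either way round. Pivot post of the strap at x = 48, y = 50.
- strap1 (a joint): Swing strap's angle, rad: 0 open (points along station +x, 0.13 rad towards +y), 1.7 shut at its stop (points along station -y, across the rod over the V-block at x = 48). Swings level, clockwise from above to shut, 0.15 N m friction, stays put. Bar 85 mm from pivot to knob axis, 20 mm wide, 70 to 78 mm above the bench, clear of the rod; push its side.
- strap1_hinge (a point): On the strap's vertical pivot, 74 mm above the bench; x points along the strap to its knob.
- knob1 (a joint): Angle of the captive clamp knob on the strap's end, rad: grows clockwise from above; end stop (tight) at 2.4. 0.05 N m friction.
- knob1_grip (a point): Middle of the knob's bar grip, on its axis, 95 mm above the bench; x along the bar. Bar 44 x 12 x 18 mm, 86 to 104 mm above the bench, on a 26 mm hub.
- station2: Drilling station, fixed, the farther one. Origin under its centre; the rod lies along its x, axis 45 mm above the bench, in two steel V-blocks at x = +-48 mm, 16 mm thick, 50 mm wide, 50 mm high. Open gap x = -40 to 40 over a 12 mm base. Takes any rod, either way round. Pivot post of the strap at x = 48, y = 50.
- strap2 (a joint): Swing strap's angle, rad: 0 open (points along station +x, 0.13 rad towards +y), 1.7 shut at its stop (points along station -y, across the rod over the V-block at x = 48). Swings level, clockwise from above to shut, 0.15 N m friction, stays put. Bar 85 mm from pivot to knob axis, 20 mm wide, 70 to 78 mm above the bench, clear of the rod; push its side.
- strap2_hinge (a point): On the strap's vertical pivot, 74 mm above the bench; x points along the strap to its knob.
- knob2 (a joint): Angle of the captive clamp knob on the strap's end, rad: grows clockwise from above; end stop (tight) at 2.4. 0.05 N m friction.
- knob2_grip (a point): Middle of the knob's bar grip, on its axis, 95 mm above the bench; x along the bar. Bar 44 x 12 x 18 mm, 86 to 104 mm above the bench, on a 26 mm hub.
- jar: Glass jar, 64 mm diameter, 80 mm tall, a bystander; origin at the centre of its underside.
- driver: Screwdriver lying on the bench, a bystander; handle to its -x.
- tape: Roll of tape, 90 mm diameter, 25 mm high, a bystander; origin at the centre of its underside.

How it is judged:
On the way, in this order (a step that is already met when the one before it is completed fails the run):
1. the longest rod (if present) lies level and free on the knife edge with its clip over the knife (angle between rod_a's own x axis and vertical between 1.511 and 1.631 rad and x of mark_a in the frame of knife between -0.006 and 0.006 m and y of rod_a in the frame of knife between -0.006 and 0.006 m and z of mark_a in the frame of knife between -0.004 and 0.004 m and contact force between the fingers and rod_a below 0.05 N and linear speed of rod_a below 0.02 m/s), for 0.5 s.
2. the middle-length rod (if present) lies level and free on the knife edge with its clip over the knife (angle between rod_b's own x axis and vertical between 1.511 and 1.631 rad and x of mark_b in the frame of knife between -0.006 and 0.006 m and y of rod_b in the frame of knife between -0.006 and 0.006 m and z of mark_b in the frame of knife between -0.004 and 0.004 m and contact force between the fingers and rod_b below 0.05 N and linear speed of rod_b below 0.02 m/s), for 0.5 s.
3. the shortest rod (if present) lies level and free on the knife edge with its clip over the knife (angle between rod_c's own x axis and vertical between 1.511 and 1.631 rad and x of mark_c in the frame of knife between -0.006 and 0.006 m and y of rod_c in the frame of knife between -0.006 and 0.006 m and z of mark_c in the frame of knife between -0.004 and 0.004 m and contact force between the fingers and rod_c below 0.05 N and linear speed of rod_c below 0.02 m/s), for 0.5 s.
At the end, for the whole second after the job is handed in: Each rod present: clip within 10 mm of its balance point; at rest in a station's V-blocks (clip within 15 mm of mid-gap, axis within 5 mm of the centre line, aligned within 0.06 rad); that strap shut (over 1.6 rad), its knob at the stop (over 2.2 rad) (value of joint clip_a between -0.028 and -0.008 m and linear speed of each of rod_a, rod_b, rod_c below 0.02 m/s and ((x of mark_a in the frame of station1 between -0.015 and 0.015 m and y of mark_a in the frame of station1 between -0.005 and 0.005 m and z of mark_a in the frame of station1 between 0.041 and 0.05 m and angle between the x axis of rod_a and the x axis of station1, either way round below 0.06 rad and value of joint strap1 above 1.6 rad and value of joint knob1 above 2.2 rad) or (x of mark_a in the frame of station2 between -0.015 and 0.015 m and y of mark_a in the frame of station2 between -0.005 and 0.005 m and z of mark_a in the frame of station2 between 0.041 and 0.05 m and angle between the x axis of rod_a and the x axis of station2, either way round below 0.06 rad and value of joint strap2 above 1.6 rad and value of joint knob2 above 2.2 rad)) and value of joint clip_b between 0.004 and 0.024 m and ((x of mark_b in the frame of station1 between -0.015 and 0.015 m and y of mark_b in the frame of station1 between -0.005 and 0.005 m and z of mark_b in the frame of station1 between 0.041 and 0.05 m and angle between the x axis of rod_b and the x axis of station1, either way round below 0.06 rad and value of joint strap1 above 1.6 rad and value of joint knob1 above 2.2 rad) or (x of mark_b in the frame of station2 between -0.015 and 0.015 m and y of mark_b in the frame of station2 between -0.005 and 0.005 m and z of mark_b in the frame of station2 between 0.041 and 0.05 m and angle between the x axis of rod_b and the x axis of station2, either way round below 0.06 rad and value of joint strap2 above 1.6 rad and value of joint knob2 above 2.2 rad)) and value of joint clip_c between -0.001 and 0.019 m and ((x of mark_c in the frame of station1 between -0.015 and 0.015 m and y of mark_c in the frame of station1 between -0.005 and 0.005 m and z of mark_c in the frame of station1 between 0.041 and 0.05 m and angle between the x axis of rod_c and the x axis of station1, either way round below 0.06 rad and value of joint strap1 above 1.6 rad and value of joint knob1 above 2.2 rad) or (x of mark_c in the frame of station2 between -0.015 and 0.015 m and y of mark_c in the frame of station2 between -0.005 and 0.005 m and z of mark_c in the frame of station2 between 0.041 and 0.05 m and angle between the x axis of rod_c and the x axis of station2, either way round below 0.06 rad and value of joint strap2 above 1.6 rad and value of joint knob2 above 2.2 rad))); the robot touches nothing.
It fails at once if the jar is pushed more than 3 cm from its place (distance of jar from where it was at the start of the episode above 0.03 m).
It fails at once if the driver is pushed more than 3 cm from its place (distance of driver from where it was at the start of the episode above 0.03 m).
It fails at once if the tape is pushed more than 3 cm from its place (distance of tape from where it was at the start of the episode above 0.03 m).
Of rod_a, rod_b, rod_c only 1 to 2 are there at a start; the rules pass over those that are not, and their reading is None.
At some moment in a run one of rod_a, rod_b, rod_c may be knocked a few centimetres aside while the robot is not near it.
It also fails if it takes over 210 s, if anything falls off the work surface, if the arm or the gripper's body presses on something with over 40 N, if the wrist force passes 120 N, or if a joint passes its speed limit or range.

## Working session

There is one attempt and no reset: what is moved stays moved. The work goes in short steps, Python scripts to look and compute and a tool call to move; the robot and the scene stay as the last step left them, time stands still between calls to the robot, and variables do not carry over. Pictures are saved under pics/ and viewed, at most 14 in all, crops included, and the job is handed in when it is done.

Besides the shell and the picture viewer there is one more tool, called after "Request:" by a JSON object that holds its "op" and its "data", one argument or row to a line. arm_command: Moves the arm, as the interface text tells. Shifts and turns lie within -1 to 1; 1 stands for 0.2 m of shift or pi rad of turn. Its arguments: {"type":"object","properties":{"increments":{"type":"array","items":{"type":"array","items":{"type":"number","minimum":-1,"maximum":1}}},"fingers":{"type":"number"},"force":{"type":"number"}},"required":["increments"]}

```bash
mkdir -p pics
cat > h.py <<'E'
from plant import *
import numpy as np, cv2
from scipy.spatial.transform import Rotation as R
def cam(name,fn=None):
    c=read_camera(name)
    if fn: cv2.imwrite('pics/'+fn,c['image'][:,:,::-1])
    return c
def px2w(c,u,v,z):
    T=c['T']; d=T[:3,:3]@np.array([(u-c['cx'])/c['fx'],(v-c['cy'])/c['fy'],1]); o=T[:3,3]
    return o+d*(z-o[2])/d[2]
E
python3 - <<'E'
from h import *
s=read_state(); print({k:np.round(v,3) for k,v in s.items()})
for n in('top','scene'):
    c=cam(n,n+'0.png'); print(n,c['fx'],c['cx'],c['cy'],np.round(c['T'],3).tolist()); np.savez(n+'0.npz',**c)
E
```

```text
{'t': np.float64(0.0), 'q': array([ 1.04 ,  0.131,  1.489, -0.   ,  1.523, -0.085]), 'dq': array([ 0.001, -0.002,  0.   , -0.001,  0.001, -0.002]), 'joint_torque': array([ 0.0000e+00, -5.5983e+01, -4.9177e+01,  7.7000e-02,  3.5000e-02,
       -0.0000e+00]), 'tool_pos': array([0.259, 0.541, 0.404]), 'orientation': array([-6.940e-01, -3.063e+00,  3.000e-03]), 'force': array([-0.654,  0.107,  1.149]), 'wrist_torque': array([-0.003, -0.016, -0.025]), 'gripper_force': np.float64(0.0), 'opening': np.float64(0.093)}
top 383.1376772944007 322.88534467489467 193.09531714461377 [[-0.018, -0.989, 0.147, 0.386], [-0.999, 0.023, 0.036, -0.022], [-0.039, -0.146, -0.988, 0.992], [0.0, 0.0, 0.0, 1.0]]
scene 508.7169791869413 321.7847266748221 197.9541137224905 [[-0.351, 0.578, -0.737, 1.486], [0.936, 0.203, -0.286, 0.364], [-0.016, -0.79, -0.612, 0.893], [0.0, 0.0, 0.0, 1.0]]
```

View pics/top0.png

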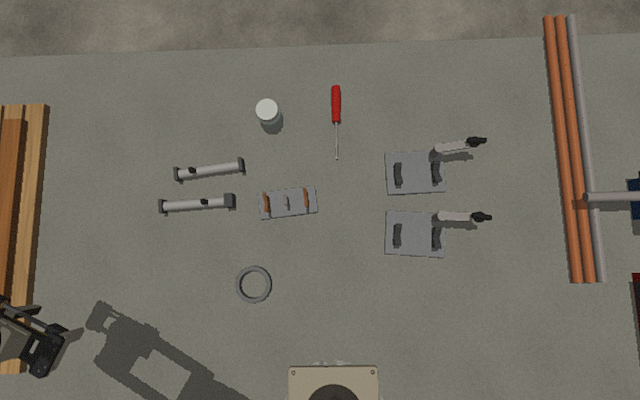

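View pics/scene0.png

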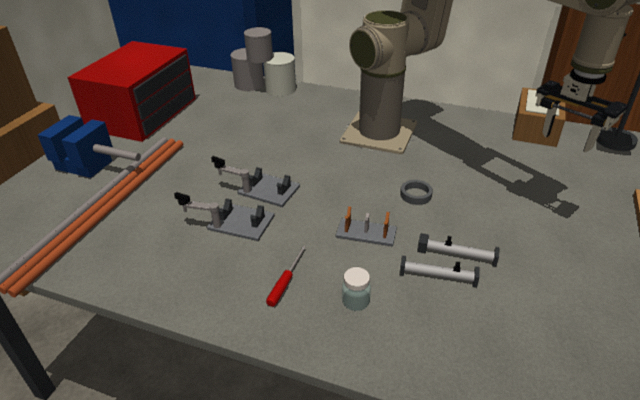

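The top view shows two rods left of the stand: the near one about (160..235, 204) with a thick head on the right, the far one about (175..243, 170). The stand is at (288,202), with the stations at (415,173) and (415,234). I'll zoom in on each.

Run:
```python
import cv2,numpy as np
a=cv2.imread('pics/top0.png')
l=cv2.resize(a[150:225,150:326],None,fx=4.5,fy=4.5,interpolation=cv2.INTER_CUBIC)
r=cv2.resize(a[125:268,375:500],None,fx=4,fy=4,interpolation=cv2.INTER_CUBIC)
cv2.imwrite('pics/l0.png',l); cv2.imwrite('pics/r0.png',r); print(l.shape,r.shape)
```

```text
(338, 792, 3) (572, 500, 3)
```

View pics/l0.png

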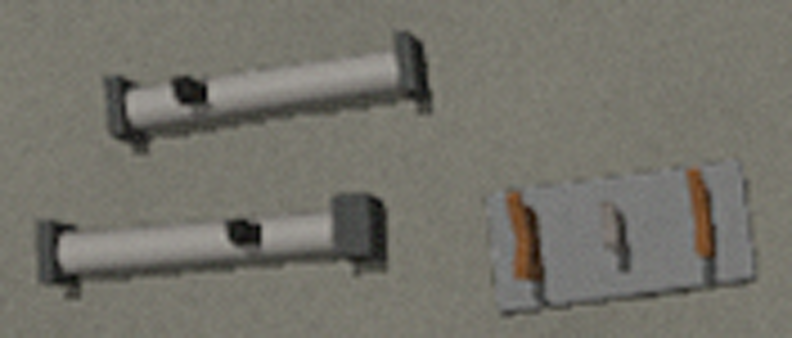

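View pics/r0.png

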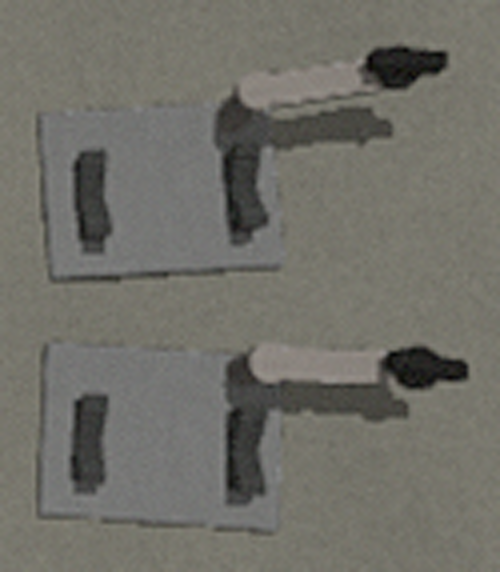

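```bash
cat >> h.py <<'E'
def proj(c,P):
    P=np.atleast_2d(P); Q=(P-c['T'][:3,3])@c['T'][:3,:3]
    return np.c_[Q[:,0]/Q[:,2]*c['fx']+c['cx'],Q[:,1]/Q[:,2]*c['fy']+c['cy']]
def projw(c,P): # fisheye
    P=np.atleast_2d(P); Q=(P-c['T'][:3,3])@c['T'][:3,:3]
    r=np.hypot(Q[:,0],Q[:,1]); th=np.arctan2(r,Q[:,2])
    return np.c_[Q[:,0]/r*th*c['fx']+c['cx'],Q[:,1]/r*th*c['fy']+c['cy']]
def loc(p,X): # p=x,y,yaw
    X=np.atleast_2d(X).astype(float); a=p[2]; o=X.copy()
    o[:,0]=p[0]+np.cos(a)*X[:,0]-np.sin(a)*X[:,1]; o[:,1]=p[1]+np.sin(a)*X[:,0]+np.cos(a)*X[:,1]; return o
from scipy.optimize import least_squares
def fit(c,X,uv,p0,pr=proj):
    r=least_squares(lambda p:(pr(c,loc(p,X))-uv).ravel(),p0); return r.x,np.abs(r.fun).max()
def px2ww(c,u,v,z):
    a=np.array([(u-c['cx'])/c['fx'],(v-c['cy'])/c['fy']]); th=np.hypot(*a)
    d=c['T'][:3,:3]@np.r_[a/th*np.sin(th),np.cos(th)]; o=c['T'][:3,3]; return o+d*(z-o[2])/d[2]
E
python3 - <<'E'
from h import *
c=dict(np.load('top0.npz'))
L=lambda a:(np.array(a)+.5)/4.5-.5+150
Rr=lambda a:(np.array(a)+.5)/4-.5+[375,125]
m=1e-3
print('b',fit(c,np.array([[-80,-18,36],[-102,-18,36],[-102,18,36],[-80,18,36],[90,-18,36],[90,18,36]])*m,L([[332,198],[370,195],[372,257],[335,260],[38,222],[43,281]]),[.4,.3,1.57]))
print('c',fit(c,np.array([[-90,-18,36],[-90,18,36],[90,-18,36],[90,18,36]])*m,L([[412,32],[418,97],[106,78],[113,136]]),[.5,.3,1.57]))
print('stand',fit(c,np.array([[-75,35,12],[75,35,12],[75,-35,12],[-75,-35,12]])*m,L([[490,196],[742,162],[757,280],[502,312]]),[.4,.1,-1.5]))
# stations: base corners at z 12
for n,q in (('s2',[[42,113],[235,100],[283,265],[53,277]]),('s1',[[45,345],[280,350],[277,530],[40,514]])):
    print(n,[np.round(px2w(c,*Rr(a),.012),3)[:2] for a in q])
for n,q in (('s2',[[90,152],[95,248],[242,242]]),('s1',[[90,397],[88,490],[242,498],[245,408]])):
    print(n,[np.round(px2w(c,*Rr(a),.05),3)[:2] for a in q])
for a in ([255,92],[400,65],[268,360],[418,368]): print(np.round(px2w(c,*Rr(a),.076),3))
for n,uv in (('jar',(267,108)),('drv',(336,120)),('tape',(254,285))): print(n,np.round(px2w(c,*uv,.05),3))
E
```

```text
b (array([0.51095914, 0.34573292, 1.6253984 ]), np.float64(1.0493769305789442))
c (array([0.59896723, 0.30939505, 1.68484371]), np.float64(0.6953443652764975))
stand (array([ 0.50984879,  0.10541408, -1.46307531]), np.float64(0.5426863529116304))
s2 [array([ 0.634, -0.15 ]), array([ 0.639, -0.275]), array([ 0.53 , -0.299]), array([ 0.526, -0.152])]
s1 [array([ 0.482, -0.146]), array([ 0.476, -0.293]), array([ 0.363, -0.284]), array([ 0.376, -0.138])]
s2 [array([ 0.599, -0.174]), array([ 0.538, -0.174]), array([ 0.54 , -0.264])]
s1 [array([ 0.446, -0.167]), array([ 0.39 , -0.163]), array([ 0.384, -0.255]), array([ 0.437, -0.26 ])]
[ 0.627 -0.271  0.076]
[ 0.642 -0.359  0.076]
[ 0.464 -0.268  0.076]
[ 0.458 -0.355  0.076]
jar [0.752 0.154 0.05 ]
drv [ 0.714 -0.024  0.05 ]
tape [0.305 0.184 0.05 ]
```

```bash
cat >> h.py <<'E'
def Rd(a): return np.array([[np.cos(a),np.sin(a),0],[np.sin(a),-np.cos(a),0],[0,0,-1.]])
def inc(g,a,s=None):
    """increment taking grasp point to g, tool-x yaw a (tool down)"""
    s=s or read_state(); R0=R.from_rotvec(s['orientation']).as_matrix(); p=np.array(s['tool_pos'])
    t=np.array(g)+[0,0,.167]; R1=Rd(a)
    return np.round(np.r_[R0.T@(t-p)/.2, R.from_matrix(R0.T@R1).as_rotvec()/np.pi],4).tolist()
def st():
    s=read_state(); M=R.from_rotvec(s['orientation']).as_matrix(); g=np.array(s['tool_pos'])+M@[0,0,.167]
    print('t',round(s['t'],2),'g',np.round(g,4),'yaw',round(np.arctan2(M[1,0],M[0,0]),4),'tilt',np.round(M[:2,2],4),'q',np.round(s['q'],2),'F',np.round(s['force'],1),'open',round(s['opening'],4)); return s
E
python3 - <<'E'
from h import *
st()
for a in (1.6,-1.54): print(inc([.53,.23,.25],a))
E
```

```text
t 0.1 g [0.2584 0.5409 0.2368] yaw 2.6958 tilt [-0.0009 -0.0015] q [ 1.04  0.13  1.49  0.    1.52 -0.09] F [ 0.6  0.6 -0.4] open 0.093
[-1.8954, -0.8189, -0.0651, -0.0005, 0.0003, 0.3488]
[-1.8954, -0.8189, -0.0651, -0.0003, -0.0006, -0.6517]
```

Request:
{"op": "arm_command", "data": {
  "increments": [
    [-0.95,-0.41,-0.03,0,0,0.29],
    [-0.95,-0.41,-0.03,0,0,0.29],
    [-0.95,-0.41,-0.03,0,0,0.29],
    [-0.95,-0.41,-0.03,0,0,0.29],
    [-0.95,-0.41,-0.03,0,0,0.29]
  ],
  "fingers": -1,
  "force": 20
}}

```text
t: 0.72
tool_pos: [0.396, 0.3838, 0.4104]
orientation: [1.982, 2.437, -0.001]
force: [-0.2, -0.6, -0.9]
opening: 0.093
gripper_force: 0.0
```

Run:
```python
from h import *
st(); print(inc([.53,.23,.25],1.62))
```

```text
t 0.72 g [0.396  0.3837 0.2434] yaw 1.7759 tilt [-0.0003 -0.0006] q [ 0.68 -0.    1.62 -0.    1.53  0.47] F [-0.2 -0.6 -0.9] open 0.093
[-0.8893, 0.4992, -0.0329, -0.0001, 0.0002, 0.0496]
```

Request:
{"op": "arm_command", "data": {
  "increments": [
    [-0.3,0.17,-0.01,0,0,0.05],
    [-0.6,0.34,-0.02,0,0,0.05],
    [-0.889,0.499,-0.033,0,0,0.05],
    [-0.889,0.499,-0.033,0,0,0.05],
    [-0.889,0.499,-0.033,0,0,0.05]
  ]
}}

```text
t: 1.35
tool_pos: [0.5303, 0.2323, 0.4168]
orientation: [-2.159, -2.281, 0.001]
force: [-0.4, 0.7, 0.3]
opening: 0.0931
gripper_force: 0.0
```

Run:
```python
from h import *
st(); c=cam('wrist','w0.png'); np.savez('w0.npz',**c); print(c['fx'],c['cx'],c['cy'],np.round(c['T'],3).tolist())
```

```text
t 1.35 g [0.5301 0.2323 0.2498] yaw 1.6256 tilt [-0.0011 -0.    ] q [0.32 0.07 1.53 0.   1.54 0.27] F [-0.4  0.7  0.3] open 0.0931
309.70691628693146 320.9605635657265 201.83121482565699 [[0.998, 0.053, 0.015, 0.526], [0.055, -0.954, -0.295, 0.315], [-0.002, 0.295, -0.955, 0.396], [0.0, 0.0, 0.0, 1.0]]
```

View pics/w0.png

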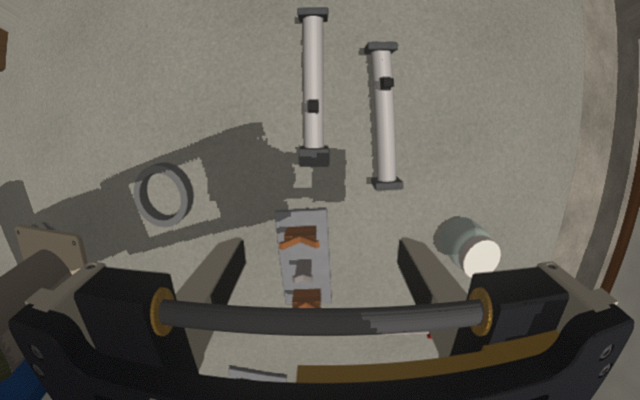

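The wrist view shows both rods, rod_b at (313,15..160) and rod_c at (384,45..187), with the stand at (303,255). I'll overlay the fitted poses to check them.

Run:
```python
from h import *
c=dict(np.load('w0.npz')); im=cv2.imread('pics/w0.png'); k=3
crop=(slice(0,200),slice(285,425)); I=cv2.resize(im[crop],None,fx=k,fy=k,interpolation=cv2.INTER_CUBIC)
b=[.5110,.3457,1.6254]; cc=[.5990,.3094,1.6848]; sd=[.5098,.1054,-1.463]
m=1e-3
for p,xs in ((b,(-102,-80,90)),(cc,(-90,90))):
    X=np.array([[x,y,36] for x in xs for y in(-18,18)])*m
    uv=projw(c,loc(p,X)); print(np.round((uv-[285,0]+.5)*k-.5).astype(int).tolist())
    for q in uv: cv2.circle(I,tuple(np.round((q-[285,0]+.5)*k-.5).astype(int).tolist()),2,(0,0,255),-1)
S=cv2.resize(im[200:310,265:345],None,fx=4.5,fy=4.5,interpolation=cv2.INTER_CUBIC)
X=np.array([[x,y,12] for x in(-75,75) for y in(-35,35)]+[[0,0,58]]+[[-50,20,67],[-50,-20,67]])*m
uv=projw(c,loc(sd,X)); print(np.round((uv-[265,200]+.5)*4.5-.5).astype(int).tolist())
for q in uv: cv2.circle(S,tuple(np.round((q-[265,200]+.5)*4.5-.5).astype(int).tolist()),2,(0,0,255),-1)
o=np.zeros((600,420+360,3),np.uint8); o[:I.shape[0],:420]=I; o[:S.shape[0],420:]=S; cv2.imwrite('pics/w0o.png',o)
```

```text
[[123, 508], [32, 508], [123, 453], [31, 453], [124, 27], [30, 28]]
[[345, 577], [259, 582], [332, 131], [241, 131]]
[[31, 64], [268, 53], [83, 480], [290, 474], [159, 362], [218, 214], [66, 220]]
```

View pics/w0o.png

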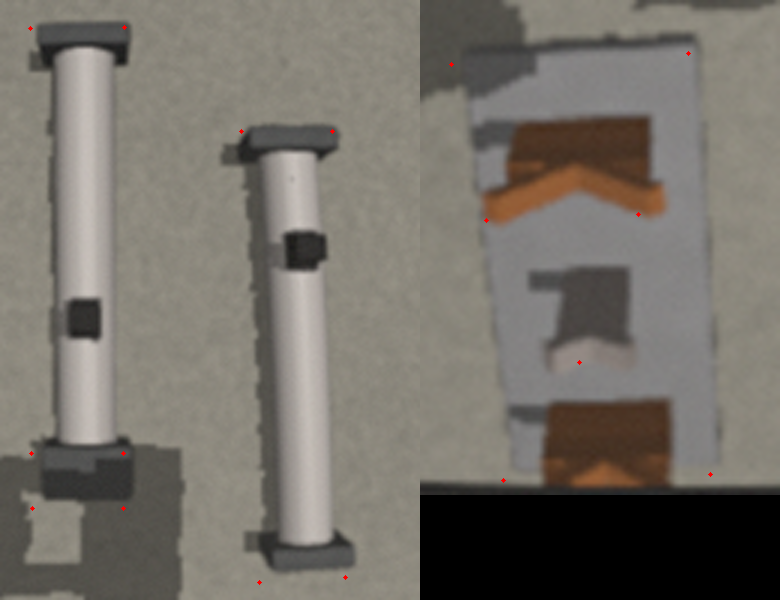

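Run:
```python
from h import *
c=dict(np.load('w0.npz')); m=1e-3
f=lambda a,k,o:(np.array(a)+.5)/k-.5+o
print('b',fit(c,np.array([[-102,-18,36],[-102,18,36],[90,-18,36],[90,18,36]])*m,f([[131,498],[42,498],[130,23],[38,24]],3,[285,0]),[.51,.346,1.62],projw))
print('c',fit(c,np.array([[-90,-18,36],[-90,18,36],[90,-18,36],[90,18,36]])*m,f([[353,566],[267,570],[337,127],[248,126]],3,[285,0]),[.6,.31,1.68],projw))
print('st',fit(c,np.array([[-75,-35,12],[-75,35,12],[75,-35,12],[75,35,12]])*m,f([[50,51],[277,37],[93,470],[299,462]],4.5,[265,200]),[.51,.105,-1.463],projw))
uv=f([[84,300],[303,233]],3,[285,0])
for u in uv: print(px2ww(c,*u,.053))
print('knife',px2ww(c,*f([170,350],4.5,[265,200]),.06))
```

```text
b (array([0.51388313, 0.34881817, 1.62960501]), np.float64(1.1152470082358734))
c (array([0.6017382 , 0.31294009, 1.68914509]), np.float64(1.2480528106191855))
st (array([ 0.51325074,  0.11010183, -1.46597257]), np.float64(1.4119822407089373))
[0.51541625 0.32508376 0.053     ]
[0.59401747 0.35629658 0.053     ]
knife [0.51287984 0.11071958 0.06      ]
```

Run:
```python
from h import *
print(inc([.5116,.3613,.10],1.627)); print(inc([.5116,.3613,.022],1.627))
```

```text
[0.6437, -0.0533, 0.7496, -0.0004, -0.0001, 0.0]
[0.6436, -0.0528, 1.1396, -0.0004, -0.0001, 0.0]
```

Request:
{"op": "arm_command", "data": {
  "increments": [
    [0.22,-0.02,0.22,0,0,0],
    [0.43,-0.035,0.44,0,0,0],
    [0.644,-0.053,0.65,0,0,0],
    [0.644,-0.053,0.8,0,0,0],
    [0.644,-0.053,0.95,0,0,0]
  ],
  "fingers": -0.1
}}

```text
t: 2.02
tool_pos: [0.5098, 0.3635, 0.2259]
orientation: [-2.152, -2.287, 0.001]
force: [-0.0, -0.5, 0.7]
opening: 0.0517
gripper_force: 0.0
```

Run:
```python
from h import *
st(); print(inc([.5116,.3613,.022],1.627))
```

```text
t 2.02 g [0.5096 0.3634 0.0589] yaw 1.6317 tilt [-0.0011 -0.0001] q [0.54 0.35 1.57 0.   1.22 0.48] F [-0.  -0.5  0.7] open 0.0517
[-0.0113, 0.0087, 0.1844, -0.0004, 0.0, 0.0015]
```

Request:
{"op": "arm_command", "data": {
  "increments": [
    [-0.011,0.009,0.1,0,0,0],
    [-0.011,0.009,0.184,0,0,0],
    [-0.011,0.009,0.184,0,0,0],
    [-0.011,0.009,0.184,0,0,0],
    [-0.011,0.009,0.184,0,0,0]
  ]
}}

```text
t: 2.65
tool_pos: [0.5147, 0.359, 0.192]
orientation: [2.157, 2.283, 0.003]
force: [-0.4, 0.4, 0.5]
opening: 0.051
gripper_force: 0.0
```

Request:
{"op": "arm_command", "data": {
  "increments": [
    [0,0,0,0,0,0],
    [0,0,0,0,0,0],
    [0,0,0,0,0,0],
    [0,0,0,0,0,0],
    [0,0,0,0,0,0]
  ],
  "fingers": 1,
  "force": 25
}}

```text
t: 3.28
tool_pos: [0.514, 0.3588, 0.1906]
orientation: [-2.157, -2.284, 0.0]
force: [-0.6, -0.3, 2.1]
opening: 0.0235
gripper_force: 25.0
```

Run:
```python
from h import *
st(); cam('top','t1.png'); c=cam('wrist','w1.png'); np.savez('w1.npz',**c); st(); print(inc([.5116,.3613,.13],1.627))
im=cv2.imread('pics/w1.png'); cv2.imwrite('pics/w1c.png',cv2.resize(im[0:300,200:440],None,fx=2,fy=2,interpolation=cv2.INTER_CUBIC))
```

```text
t 3.27 g [0.5139 0.3588 0.0236] yaw 1.6277 tilt [-0.0002 -0.0001] q [0.53 0.39 1.59 0.   1.16 0.47] F [-0.6 -0.3  2.1] open 0.0235
t 3.38 g [0.514  0.3588 0.0236] yaw 1.6276 tilt [-0.0002 -0.0001] q [0.53 0.39 1.59 0.   1.16 0.47] F [-2.6  0.1  2.1] open 0.0234
[0.0132, -0.0114, -0.5321, -0.0001, 0.0, 0.0002]
```

View pics/w1c.png

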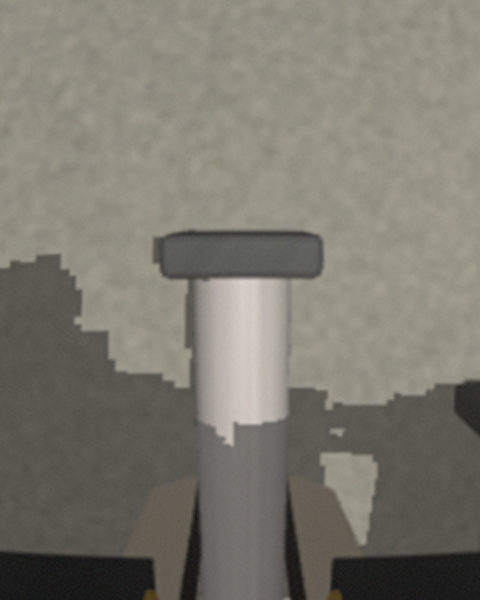

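Run:
```python
from h import *
c=dict(np.load('w1.npz'))
for v in (232,): print(px2ww(c,(241+.5)/2-.5+200,(v+.5)/2-.5,.036))
for v in (276,): print(px2ww(c,(241+.5)/2-.5+200,(v+.5)/2-.5,.036),px2ww(c,(241+.5)/2-.5+200,(v+.5)/2-.5,.030))
print(inc([.514,.3588,.15],1.677), np.round(c['T'][:3,3],3))
```

```text
[0.50884508 0.43880656 0.036     ]
[0.5093884 0.4292539 0.036    ] [0.50940207 0.42869333 0.03      ]
[0.0, -0.0002, -0.6321, -0.0001, 0.0, -0.0157] [0.509 0.442 0.17 ]
```

Request:
{"op": "arm_command", "data": {
  "increments": [
    [0,0,-0.25,0,0,0],
    [0,0,-0.45,0,0,0],
    [-0.2,0,-0.55,0,0,-0.015],
    [-0.45,0,-0.55,0,0,-0.015],
    [-0.7,0,-0.55,0,0,-0.015]
  ]
}}

```text
t: 4.0
tool_pos: [0.5215, 0.2177, 0.2996]
orientation: [-2.102, -2.334, 0.002]
force: [1.0, -0.5, -6.6]
opening: 0.0235
gripper_force: 25.0
```

Request:
{"op": "arm_command", "data": {
  "increments": [
    [-0.2,0,0,0,0,0],
    [-0.4,0,0,0,0,0],
    [-0.5,0,0,0,0,0],
    [-0.5,0,0,0,0,0],
    [-0.5,0,0,0,0,0]
  ]
}}

```text
t: 4.62
tool_pos: [0.5322, 0.1203, 0.3001]
orientation: [-2.102, -2.333, 0.0]
force: [0.1, 0.8, -6.6]
opening: 0.0234
gripper_force: 25.0
```

Run:
```python
from h import *
st(); print(inc([.5135,.1071,.0765],1.675)); cam('scene','s2.png'); cam('top','t2.png'); cam('wrist','w2.png')
```

```text
t 4.62 g [0.5321 0.1204 0.1331] yaw 1.675 tilt [-0.0008  0.0005] q [0.13 0.06 1.76 0.   1.32 0.02] F [ 0.1  0.8 -6.6] open 0.0234
[-0.0559, -0.0996, 0.283, -0.0002, -0.0002, 0.0]
```

Request:
{"op": "arm_command", "data": {
  "increments": [
    [-0.03,-0.05,0,0,0,0],
    [-0.056,-0.1,0.1,0,0,0],
    [-0.056,-0.1,0.2,0,0,0],
    [-0.056,-0.1,0.255,0,0,0],
    [-0.056,-0.1,0.255,0,0,0]
  ]
}}

```text
t: 5.4
tool_pos: [0.5131, 0.1063, 0.2488]
orientation: [-2.102, -2.333, 0.002]
force: [0.3, -0.2, -6.1]
opening: 0.0236
gripper_force: 25.0
```

Request:
{"op": "arm_command", "data": {
  "increments": [
    [0,0,0,0,0,0],
    [0,0,0,0,0,0],
    [0,0,0.015,0,0,0],
    [0,0,0.028,0,0,0],
    [0,0,0.028,0,0,0]
  ]
}}

```text
t: 6.02
tool_pos: [0.514, 0.1064, 0.2455]
orientation: [2.103, 2.334, 0.0]
force: [-6.3, -1.8, 10.2]
opening: 0.0233
gripper_force: 28.9
```

Run:
```python
from h import *
st(); print(inc([.5135,.1071,.0765],1.675)); c=cam('wrist','w3.png'); np.savez('w3.npz',**c); cam('scene','s3.png')
im=cv2.imread('pics/w3.png');s=cv2.imread('pics/s3.png')
a=cv2.resize(im[100:360,200:440],(480,520)); b=cv2.resize(s[180:280,290:450],(640,400))
o=np.zeros((520,800,3),np.uint8); o[:520,:320]=cv2.resize(im[50:310,240:400],(320,520)); o[:360,320:]=cv2.resize(s[170:290,290:450],(480,360)); cv2.imwrite('pics/c3.png',o)
```

```text
t 6.03 g [0.514  0.1064 0.0785] yaw 1.6749 tilt [ 0.0005 -0.0001] q [ 0.11  0.07  1.86 -0.    1.22  0.  ] F [-6.3 -1.8 10.2] open 0.0233
[0.0038, -0.0019, 0.0102, 0.0002, 0.0, -0.0]
```

View pics/c3.png

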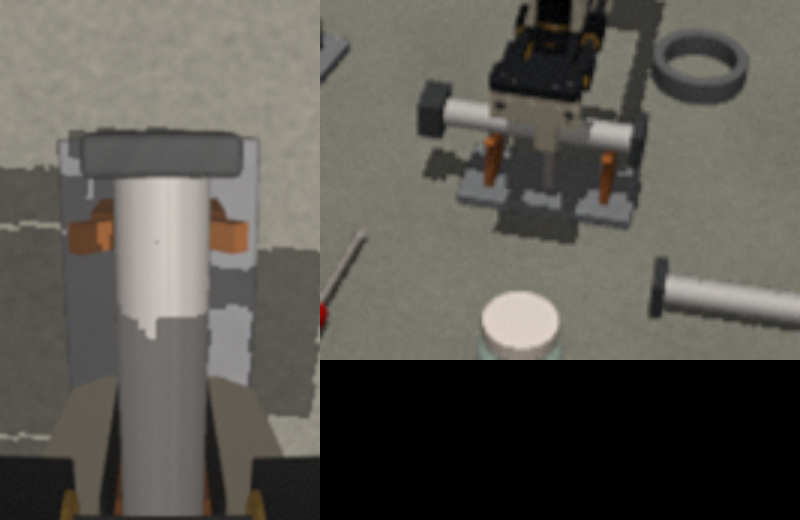

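The rod is held level on the knife with light contact. The scene crop shows the head at about (328,206) and the end cap at about (396,217). I'll release it and compare.

Request:
{"op": "arm_command", "data": {
  "increments": [
    [0,0,0,0,0,0],
    [0,0,0,0,0,0],
    [0,0,0,0,0,0],
    [0,0,0,0,0,0],
    [0,0,0,0,0,0]
  ],
  "fingers": 0
}}

```text
t: 6.75
tool_pos: [0.5137, 0.1063, 0.2439]
orientation: [-2.103, -2.334, 0.0]
force: [-0.2, 1.1, 0.9]
opening: 0.0465
gripper_force: 0.0
```

Request:
{"op": "arm_command", "data": {
  "increments": [
    [0,0,0,0,0,0],
    [0,0,0,0,0,0],
    [0,0,0,0,0,0],
    [0,0,0,0,0,0],
    [0,0,0,0,0,0]
  ]
}}

```text
t: 7.38
tool_pos: [0.5137, 0.1064, 0.2439]
orientation: [-2.103, -2.334, 0.0]
force: [-0.1, -0.1, 1.1]
opening: 0.0465
gripper_force: 0.0
```

```bash
cat >> h.py <<'E'
def shift(f0,f1,cx,cy,w=14,h=10,S=6,m=7):
    A=[cv2.resize(cv2.imread('pics/'+f,0),None,fx=S,fy=S,interpolation=cv2.INTER_CUBIC) for f in(f0,f1)]
    t=A[0][int((cy-h)*S):int((cy+h)*S),int((cx-w)*S):int((cx+w)*S)]
    I=A[1][int((cy-h-m)*S):int((cy+h+m)*S),int((cx-w-m)*S):int((cx+w+m)*S)]
    r=cv2.matchTemplate(I,t,cv2.TM_CCOEFF_NORMED); _,v,_,l=cv2.minMaxLoc(r); return np.round([l[0]/S-m,l[1]/S-m,v],2)
E
python3 - <<'E'
from h import *
st(); c=cam('scene','s4.png'); cam('wrist','w4.png')
print(shift('s3.png','s4.png',326,206,10,10),shift('s3.png','s4.png',397,217,8,10))
k=[.5132,.1101,1.6756]
for dz in (0,.004): print(proj(c,loc(k,[[-.09,0,.07-dz],[.09,0,.07+dz]])))
im=cv2.imread('pics/w4.png');s=cv2.imread('pics/s4.png')
o=np.zeros((520,800,3),np.uint8); o[:520,:320]=cv2.resize(im[50:310,240:400],(320,520)); o[:360,320:]=cv2.resize(s[170:290,290:450],(480,360)); cv2.imwrite('pics/c4.png',o)
E
```

```text
t 7.38 g [0.5137 0.1064 0.0769] yaw 1.6748 tilt [-0. -0.] q [ 0.11  0.07  1.86 -0.    1.21  0.  ] F [-0.1 -0.1  1.1] open 0.0465
[0.33 0.   0.99] [0.   1.17 0.98]
[[333.10746201 207.20480256]
 [402.93868536 217.65344327]]
[[333.11060059 208.41058493]
 [403.06984186 216.42771536]]
```

View pics/c4.png

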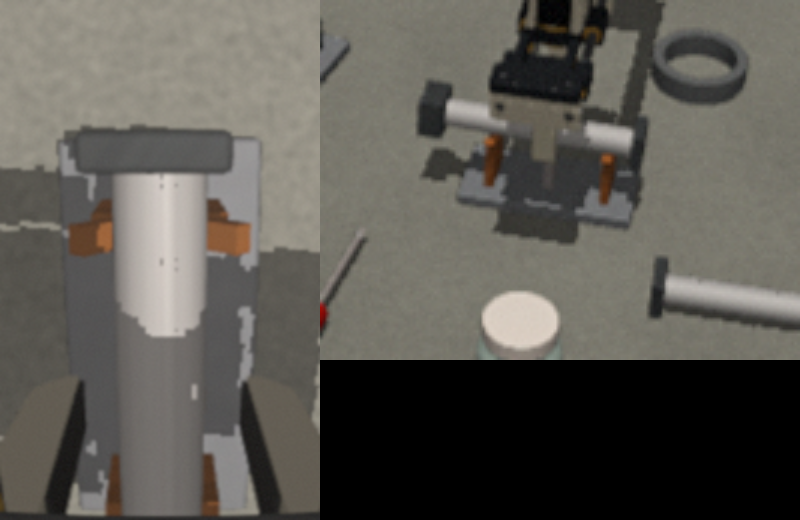

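It floats free of both rests. The +x end is down about 0.02 rad, roughly 1 mm off balance. I'll regrip it and shift it 1.7 mm towards -x, which also allows for the clip's own weight.

Request:
{"op": "arm_command", "data": {
  "increments": [
    [0,-0.005,0,0,0,0],
    [0,-0.005,0,0,0,0],
    [0,-0.005,0,0,0,0],
    [0,-0.005,0,0,0,0],
    [0,-0.005,0,0,0,0]
  ],
  "fingers": 1,
  "force": 20
}}

```text
t: 8.1
tool_pos: [0.513, 0.1063, 0.2442]
orientation: [2.103, 2.333, 0.001]
force: [4.4, 0.1, -0.9]
opening: 0.0236
gripper_force: 16.7
```

Request:
{"op": "arm_command", "data": {
  "increments": [
    [0,0,-0.015,0,0,0],
    [-0.0085,0,-0.015,0,0,0],
    [-0.0085,0,-0.015,0,0,0],
    [-0.0085,0,-0.002,0,0,0],
    [-0.0085,0,-0.002,0,0,0]
  ]
}}

```text
t: 8.72
tool_pos: [0.5132, 0.1046, 0.2451]
orientation: [2.102, 2.333, 0.001]
force: [0.3, 0.4, 4.4]
opening: 0.0232
gripper_force: 22.1
```

Request:
{"op": "arm_command", "data": {
  "increments": [
    [0,0,0,0,0,0],
    [0,0,0,0,0,0],
    [0,0,0,0,0,0],
    [0,0,0,0,0,0],
    [0,0,0,0,0,0]
  ],
  "fingers": 0
}}

```text
t: 9.35
tool_pos: [0.5128, 0.1045, 0.2443]
orientation: [-2.103, -2.334, 0.0]
force: [-0.1, 0.4, -0.1]
opening: 0.0468
gripper_force: 0.0
```

Request:
{"op": "arm_command", "data": {
  "increments": [
    [0,0,-0.1,0,0,0],
    [0,0,-0.3,0,0,0],
    [0,0,-0.5,0,0,0],
    [-0.2,0,-0.7,0,0,0],
    [-0.4,0,-0.7,0,0,0]
  ]
}}

```text
t: 9.98
tool_pos: [0.5222, 0.0244, 0.389]
orientation: [2.097, 2.331, 0.007]
force: [0.9, -1.2, 0.3]
opening: 0.0467
gripper_force: 0.0
```

Run:
```python
from h import *
st(); c=cam('scene','s5.png'); w=cam('wrist','w5.png'); np.savez('w5.npz',**w)
print(shift('s3.png','s5.png',326,206,10,10),shift('s3.png','s5.png',397,217,8,10))
im=cv2.imread('pics/w5.png');s=cv2.imread('pics/s5.png')
o=np.zeros((600,800,3),np.uint8); o[:600,:400]=cv2.resize(im[0:300,220:420],(400,600),interpolation=cv2.INTER_CUBIC); o[:360,400:]=cv2.resize(s[180:270,315:415],(400,360),interpolation=cv2.INTER_CUBIC); cv2.imwrite('pics/c5.png',o)
```

```text
t 9.97 g [0.5235 0.0243 0.222 ] yaw 1.6763 tilt [ 0.0075 -0.0004] q [-0.05 -0.08  1.73 -0.    1.48 -0.16] F [ 0.9 -1.2  0.3] open 0.0467
[-0.5   0.67  0.75] [-0.67  0.5   0.87]
```

View pics/c5.png

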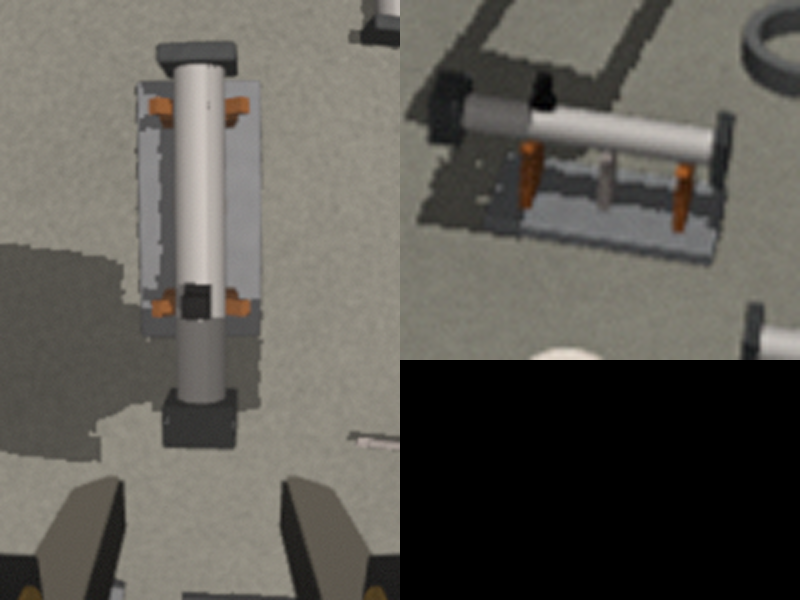

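Run:
```python
from h import *
w=dict(np.load('w5.npz')); m=1e-3
f=lambda a:(np.array(a)+.5)/2-.5+[220,0]
print(fit(w,np.array([[75,-35,12],[75,35,12],[-75,-35,12],[-75,35,12]])*m,f([[259,81],[136,82],[261,335],[142,336]]),[.513,.11,1.676],projw))
print(fit(w,np.array([[50,-20,67],[50,20,67],[-50,-20,67],[-50,20,67]])*m,f([[249,104],[150,106],[250,304],[153,306]]),[.513,.11,1.676],projw))
for q in ([196,318],[196,302]): print('clip top',px2ww(w,*f(q),.105))
for q,z in (([200,447],.088),([198,43],.088)): print('ends',px2ww(w,*f(q),z))
print(inc([.5147,.07,.13],1.675))
```

```text
(array([0.51262856, 0.1079644 , 1.6878212 ]), np.float64(1.1086931495475483))
(array([0.51307766, 0.10877763, 1.68530937]), np.float64(3.812763774194366))
clip top [0.51618242 0.05978982 0.105     ]
clip top [0.51548475 0.0666586  0.105     ]
ends [ 0.52455257 -0.00511449  0.088     ]
ends [0.50432395 0.18240848 0.088     ]
[0.2422, -0.0111, 0.4422, 0.0007, 0.0005, -0.001]
```

Run:
```python
from h import *
st();print(inc([.5167,.066,.105],1.68))
```

```text
t 10.07 g [0.522  0.0219 0.2185] yaw 1.6719 tilt [ 0.0022 -0.0015] q [-0.06 -0.07  1.73 -0.    1.48 -0.16] F [-0.1 -0.2 -0.7] open 0.0463
[0.2215, -0.0034, 0.5673, 0.0007, 0.0005, -0.0026]
```

Request:
{"op": "arm_command", "data": {
  "increments": [
    [0.1,0,0.2,0,0,0],
    [0.22,-0.003,0.35,0.0007,0.0005,-0.0026],
    [0.22,-0.003,0.45,0.0007,0.0005,-0.0026],
    [0.22,-0.003,0.5,0.0007,0.0005,-0.0026],
    [0.22,-0.003,0.5,0.0007,0.0005,-0.0026]
  ],
  "fingers": 0.2
}}

```text
t: 10.7
tool_pos: [0.5157, 0.0688, 0.2837]
orientation: [-2.091, -2.34, 0.003]
force: [-0.5, 0.3, -0.5]
opening: 0.0373
gripper_force: 0.0
```

Request:
{"op": "arm_command", "data": {
  "increments": [
    [0,0,0,0,0,0],
    [0,0,0,0,0,0],
    [0,0,0,0,0,0],
    [0,0,0,0,0,0],
    [0,0,0,0,0,0]
  ]
}}

```text
t: 11.32
tool_pos: [0.516, 0.0687, 0.2844]
orientation: [-2.092, -2.34, 0.001]
force: [0.4, -0.2, 0.6]
opening: 0.0373
gripper_force: 0.0
```

Run:
```python
from h import *
st();print(inc([.5167,.066,.105],1.68)); cam('top','t6.png')
```

```text
t 11.32 g [0.5156 0.0689 0.1174] yaw 1.6829 tilt [-0.0023  0.0013] q [ 0.03  0.01  1.84  0.    1.29 -0.08] F [ 0.4 -0.2  0.6] open 0.0373
[-0.0137, 0.0021, 0.0621, -0.0007, -0.0005, 0.0009]
```

Request:
{"op": "arm_command", "data": {
  "increments": [
    [-0.0137,0.002,0.03,-0.0007,-0.0005,0.001],
    [-0.0137,0.002,0.062,-0.0007,-0.0005,0.001],
    [-0.0137,0.002,0.062,-0.0007,-0.0005,0.001],
    [-0.0137,0.002,0.062,-0.0007,-0.0005,0.001],
    [-0.0137,0.002,0.062,-0.0007,-0.0005,0.001]
  ]
}}

```text
t: 12.0
tool_pos: [0.5168, 0.0661, 0.2722]
orientation: [2.097, 2.339, 0.0]
force: [-0.3, 0.4, -0.3]
opening: 0.0371
gripper_force: 0.0
```

Request:
{"op": "arm_command", "data": {
  "increments": [
    [0,0,0,0,0,0],
    [0,0,0,0,0,0],
    [0,0,0,0,0,0],
    [0,0,0,0,0,0],
    [0,0,0,0,0,0]
  ],
  "fingers": 1,
  "force": 4
}}

```text
t: 12.62
tool_pos: [0.5167, 0.066, 0.272]
orientation: [2.097, 2.339, 0.0]
force: [0.9, 0.4, -0.4]
opening: 0.0125
gripper_force: 4.0
```

Run:
```python
from h import *
st();print(inc([.5130,.109,.105],1.68)); cam('scene','s7.png')
print(shift('s5.png','s7.png',326,206,10,10),shift('s5.png','s7.png',397,217,8,10))
```

```text
t 12.62 g [0.5168 0.066  0.105 ] yaw 1.6798 tilt [ 0.0002 -0.    ] q [ 0.03  0.02  1.85 -0.    1.27 -0.08] F [ 0.9  0.4 -0.4] open 0.0125
[0.2157, 0.0049, -0.0, 0.0001, 0.0, -0.0001]
[0.   0.   0.76] [ 0.   -0.17  1.  ]
```

Request:
{"op": "arm_command", "data": {
  "increments": [
    [0.02,0,0,0,0,0],
    [0.04,0.001,0,0,0,0],
    [0.06,0.0015,0,0,0,0],
    [0.08,0.002,0,0,0,0],
    [0.105,0.0025,0,0,0,0]
  ]
}}

```text
t: 13.3
tool_pos: [0.5148, 0.0873, 0.272]
orientation: [-2.097, -2.339, 0.0]
force: [0.1, -0.4, 1.8]
opening: 0.0121
gripper_force: 4.0
```

Request:
{"op": "arm_command", "data": {
  "increments": [
    [0.025,0,0,0,0,0],
    [0.05,0.001,0,0,0,0],
    [0.08,0.0015,0,0,0,0],
    [0.11,0.0025,0,0,0,0],
    [0.11,0.0025,0,0,0,0]
  ]
}}

```text
t: 13.92
tool_pos: [0.5129, 0.1094, 0.2719]
orientation: [-2.096, -2.34, -0.0]
force: [-0.5, 1.5, -0.2]
opening: 0.0121
gripper_force: 4.0
```

Run:
```python
from h import *
st();print(inc([.5130,.109,.105],1.68)); cam('scene','s8.png')
print(shift('s5.png','s8.png',326,206,10,10),shift('s5.png','s8.png',397,217,8,10))
```

```text
t 13.93 g [0.5129 0.1095 0.1049] yaw 1.6805 tilt [-0.      0.0003] q [0.11 0.03 1.84 0.   1.27 0.  ] F [-0.5  1.5 -0.2] open 0.0121
[-0.0023, 0.0002, -0.0004, 0.0, -0.0001, 0.0001]
[-0.17  0.    0.75] [-0.17  0.33  0.88]
```

Rod barely moved. I'll open, retreat straight up and check.

Request:
{"op": "arm_command", "data": {
  "increments": [
    [0,0,0,0,0,0],
    [0,0,0,0,0,0],
    [0,0,0,0,0,0],
    [0,0,0,0,0,0],
    [0,0,0,0,0,0]
  ],
  "fingers": 0.2
}}

```text
t: 14.6
tool_pos: [0.513, 0.1088, 0.2719]
orientation: [2.097, 2.339, 0.0]
force: [0.8, 0.2, 0.6]
opening: 0.0374
gripper_force: 0.0
```

Request:
{"op": "arm_command", "data": {
  "increments": [
    [0,0,-0.1,0,0,0],
    [0,0,-0.3,0,0,0],
    [0,0,-0.6,0,0,0],
    [-0.2,0,-0.6,0,0,0],
    [-0.4,0,-0.6,0,0,0]
  ]
}}

```text
t: 15.22
tool_pos: [0.5219, 0.0288, 0.3933]
orientation: [2.094, 2.339, 0.003]
force: [-0.8, -0.3, -0.4]
opening: 0.0369
gripper_force: 0.0
```

Run:
```python
from h import *
st();w=cam('wrist','w9.png'); np.savez('w9.npz',**w); cam('scene','s9.png')
print(shift('s5.png','s9.png',326,206,10,10),shift('s5.png','s9.png',397,217,8,10))
im=cv2.imread('pics/w9.png');s=cv2.imread('pics/s9.png')
o=np.zeros((600,800,3),np.uint8); o[:600,:400]=cv2.resize(im[0:300,220:420],(400,600),interpolation=cv2.INTER_CUBIC); o[:360,400:]=cv2.resize(s[180:270,315:415],(400,360),interpolation=cv2.INTER_CUBIC); cv2.imwrite('pics/c9.png',o)
st()
```

```text
t 15.22 g [0.5224 0.0288 0.2263] yaw 1.6813 tilt [ 0.0026 -0.0002] q [-0.04 -0.08  1.72 -0.    1.5  -0.15] F [-0.8 -0.3 -0.4] open 0.0369
[0.   0.   0.96] [0. 0. 1.]
t 15.32 g [0.522  0.0263 0.2252] yaw 1.6769 tilt [ 0.0006 -0.0014] q [-0.05 -0.07  1.72 -0.    1.5  -0.15] F [-0.9  1.1 -0.4] open 0.0374
```

View pics/c9.png

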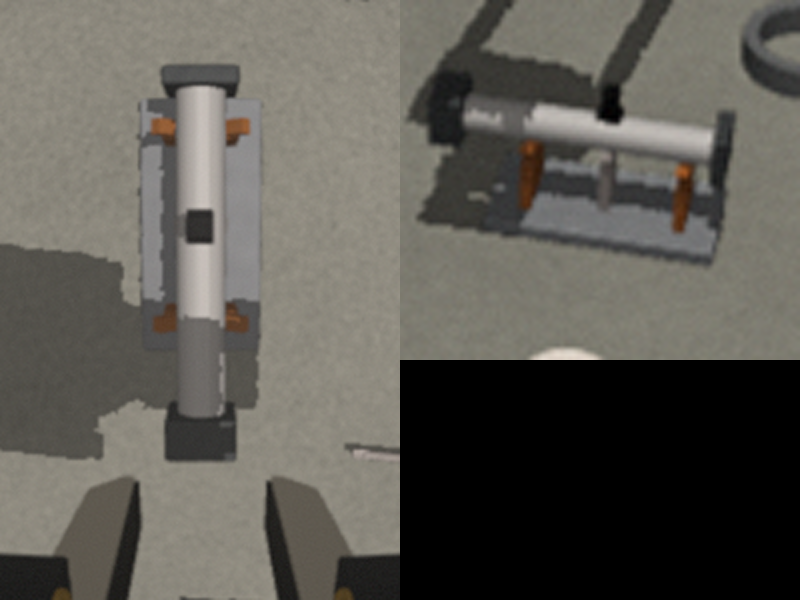

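The clip now sits directly over the knife: in the scene crop the clip is at x≈610 and the knife at x≈606. The rod is level.

Run:
```python
from h import *
w=dict(np.load('w9.npz')); f=lambda a:(np.array(a)+.5)/2-.5+[220,0]
for q in ([200,211],[200,242]): print('clip',px2ww(w,*f(q),.105))
print(fit(w,np.array([[75,-35,12],[75,35,12],[-75,-35,12],[-75,35,12]])*1e-3,f([[260,100],[140,100],[259,349],[142,349]]),[.513,.11,1.676],projw))
for q,z in (([200,461],.088),([200,66],.088)): print('ends',px2ww(w,*f(q),z))
print(shift('s3.png','s9.png',326,206,10,10),shift('s3.png','s9.png',397,217,8,10))
for y in (-.16,):print(inc([.48,-.14,.26],1.6))
```

```text
clip [0.51184519 0.11442623 0.105     ]
clip [0.51332188 0.10109527 0.105     ]
(array([0.51252889, 0.10783479, 1.68274656]), np.float64(1.0617206474612715))
ends [ 0.52506804 -0.0057395   0.088     ]
ends [0.50426691 0.18233135 0.088     ]
[-0.5   0.83  0.77] [-0.5   0.33  0.87]
[-0.806, -0.2964, -0.1729, 0.0002, 0.0005, 0.0245]
```

Request:
{"op": "arm_command", "data": {
  "increments": [
    [-0.3,-0.05,-0.05,0,0,0],
    [-0.6,-0.1,-0.1,0,0,0.02],
    [-0.85,-0.15,-0.15,0,0,0.025],
    [-0.99,-0.2,-0.17,0,0,0.025],
    [-0.99,-0.2,-0.17,0,0,0.025]
  ]
}}

```text
t: 15.95
tool_pos: [0.5032, -0.1732, 0.4262]
orientation: [2.19, 2.251, 0.0]
force: [-0.3, 0.7, 0.2]
opening: 0.0376
gripper_force: 0.0
```

Request:
{"op": "arm_command", "data": {
  "increments": [
    [-0.15,0,0,0,0,0],
    [-0.15,0,0,0,0,0],
    [-0.15,0,0,0,0,0],
    [-0.15,0,0,0,0,0],
    [-0.15,0,0,0,0,0]
  ]
}}

```text
t: 16.58
tool_pos: [0.5045, -0.201, 0.426]
orientation: [-2.186, -2.256, -0.0]
force: [-0.4, -1.1, 0.9]
opening: 0.037
gripper_force: 0.0
```

Run:
```python
from h import *
st();w=cam('wrist','w10.png'); np.savez('w10.npz',**w); print(np.round(w['T'][:3,3],3))
im=cv2.imread('pics/w10.png')
P=np.array([[.634,-.15,.01],[.36,-.14,.01],[.36,-.37,.09],[.65,-.38,.09]]); uv=projw(w,P); print(np.round(uv))
u0,v0=np.maximum(uv.min(0).astype(int)-8,0); u1,v1=uv.max(0).astype(int)+8; u1=min(u1,640);v1=min(v1,400)
k=min(800/(u1-u0),600/(v1-v0)); k=np.floor(k*10)/10; print(u0,v0,u1,v1,k)
cv2.imwrite('pics/c10.png',cv2.resize(im[v0:v1,u0:u1],None,fx=k,fy=k,interpolation=cv2.INTER_CUBIC))
```

```text
t 16.57 g [ 0.5045 -0.201   0.259 ] yaw 1.6022 tilt [0.0001 0.0002] q [-0.47 -0.03  1.62  0.    1.56 -0.51] F [-0.4 -1.1  0.9] open 0.037
[ 0.502 -0.118  0.406]
[[421. 139.]
 [213. 126.]
 [208. 310.]
 [425. 322.]]
200 117 432 329 2.8
```

View pics/c10.png

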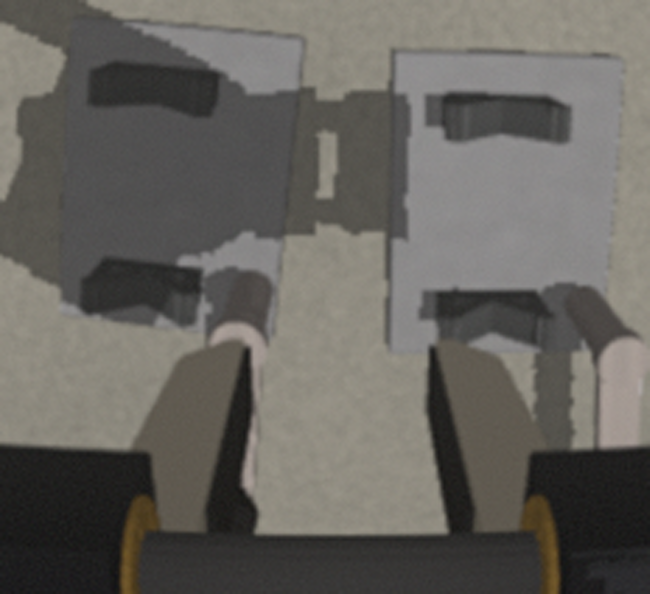

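Run:
```python
from h import *
w=dict(np.load('w10.npz')); f=lambda a:(np.array(a)+.5)/2.8-.5+[200,117]
D={1:dict(b=[[80,15],[303,38],[62,313]],v=[[88,107],[212,117],[82,312],[197,325]],h=[238,345]),
   2:dict(b=[[394,48],[622,57],[388,350]],v=[[445,141],[568,142],[437,335],[550,343]],h=[622,360])}
VX=np.array([[-40,-25,50],[-40,25,50],[56,-25,50],[56,25,50]])*1e-3
def res(p,full=False):
    r=[]
    for i in(1,2):
        q=p[3*i-3:3*i]; a,b=p[6:]
        B=np.array([[-a,-b,.012],[-a,b,.012],[a,-b,.012]])
        r+= [projw(w,loc(q,B))-f(D[i]['b']), projw(w,loc(q,VX))-f(D[i]['v']), projw(w,loc(q,[[.048,.05,.078]]))-f([D[i]['h']])]
    r=np.vstack(r); return r if full else r.ravel()
s=least_squares(res,[.42,-.21,-1.6,.58,-.21,-1.57,.07,.055],loss='soft_l1',f_scale=.7)
print(np.round(s.x,4)); print(np.round(res(s.x,True),1).tolist())
for i in(1,2): print(i,[np.round(px2ww(w,*f(a),.05)[:2],4) for a in D[i]['v']], px2ww(w,*f(D[i]['h']),.078))
```

```text
[ 0.4212 -0.214  -1.678   0.577  -0.2221 -1.553   0.0742  0.0485]
[[-0.7, -0.2], [-6.7, -0.2], [-0.6, -0.7], [3.4, -1.1], [0.2, 0.3], [1.2, 0.3], [-1.7, 1.3], [1.5, 0.3], [0.1, 0.0], [-7.6, -0.2], [-1.1, 0.1], [3.0, -0.9], [0.3, -0.1], [1.8, 4.9], [-0.1, 2.0], [-0.4, -0.8]]
1 [array([ 0.3964, -0.1728]), array([ 0.4502, -0.1766]), array([ 0.3888, -0.2666]), array([ 0.4424, -0.2705])] [ 0.46406898 -0.26680952  0.078     ]
2 [array([ 0.5478, -0.1838]), array([ 0.6009, -0.1817]), array([ 0.5501, -0.2717]), array([ 0.6028, -0.2748])] [ 0.62853083 -0.2702793   0.078     ]
```

Run:
```python
from h import *
w=dict(np.load('w10.npz')); f=lambda a:(np.array(a)+.5)/2.8-.5+[200,117]
D={1:dict(b=[[80,15],[303,38],[62,313]],v=[[88,107],[212,117],[82,312],[197,325]],h=[238,345]),
   2:dict(b=[[394,48],[622,57],[388,350]],v=[[445,141],[568,142],[437,335],[550,343]],h=[622,360])}
VX=np.array([[-40,-25,50],[-40,25,50],[56,-25,50],[56,25,50]])*1e-3
def res(p,full=False):
    r=[]
    for i in(1,2):
        q=p[3*i-3:3*i]; a,b,c=p[6:]
        B=np.array([[-a,-b,.012],[-a,c,.012],[a,-b,.012]])
        r+= [projw(w,loc(q,B))-f(D[i]['b']), projw(w,loc(q,VX))-f(D[i]['v']), projw(w,loc(q,[[.048,.05,.078]]))-f([D[i]['h']])]
    r=np.vstack(r); return r if full else r.ravel()
s=least_squares(res,[.42,-.21,-1.6,.58,-.21,-1.57,.07,.05,.06],loss='soft_l1',f_scale=.7)
print(np.round(s.x,4)); print(np.round(res(s.x,True),1).tolist())
```

```text
[ 0.4196 -0.2139 -1.6694  0.5761 -0.222  -1.5481  0.0744  0.0465  0.0597]
[[-0.9, 0.0], [0.4, 0.2], [0.1, -0.2], [1.8, -1.0], [-1.5, -0.1], [0.4, 0.4], [-2.6, 1.0], [0.5, -0.2], [0.6, 0.0], [-0.5, -0.2], [-0.0, 0.3], [2.1, -0.9], [-0.6, -0.3], [1.4, 5.0], [-0.6, 1.9], [-0.9, -1.1]]
```

Run:
```python
from h import *
cam('scene','s11.png'); print(shift('s9.png','s11.png',326,206,10,10),shift('s9.png','s11.png',397,217,8,10),shift('s9.png','s11.png',440,272,15,12))
print(inc([.5129,.109,.15],1.68),inc([.5129,.109,.0745],1.68))
```

```text
[ 0.   -0.67  0.76] [0. 0. 1.] [0. 0. 1.]
[1.5497, 0.0904, 0.5449, 0.0, -0.0, -0.0249] [1.5497, 0.0904, 0.9224, 0.0, -0.0, -0.0249]
```

Request:
{"op": "arm_command", "data": {
  "increments": [
    [0.25,0.015,0.05,0,0,-0.01],
    [0.5,0.03,0.1,0,0,-0.025],
    [0.75,0.045,0.15,0,0,-0.025],
    [0.99,0.058,0.2,0,0,-0.025],
    [0.99,0.058,0.2,0,0,-0.025]
  ],
  "fingers": 0
}}

```text
t: 17.3
tool_pos: [0.5095, -0.0007, 0.3851]
orientation: [-2.091, -2.342, 0.0]
force: [-1.0, -0.5, 1.0]
opening: 0.0467
gripper_force: 0.0
```

Request:
{"op": "arm_command", "data": {
  "increments": [
    [0.2,0.04,0.1,0,0,0],
    [0.4,0.08,0.2,0,0,0],
    [0.55,0.09,0.35,0,0,0],
    [0.55,0.09,0.35,0,0,0],
    [0.55,0.09,0.35,0,0,0]
  ]
}}

```text
t: 17.92
tool_pos: [0.5163, 0.1067, 0.3168]
orientation: [2.097, 2.338, 0.0]
force: [0.0, -0.0, 0.6]
opening: 0.0469
gripper_force: 0.0
```

Run:
```python
from h import *
st(); print(inc([.5129,.109,.0745],1.68))
```

```text
t 17.93 g [0.5165 0.1066 0.1498] yaw 1.6795 tilt [ 0.0009 -0.0005] q [ 0.11 -0.01  1.79 -0.    1.35 -0.  ] F [ 0.  -0.   0.6] open 0.0469
[0.0133, -0.0161, 0.3767, 0.0003, 0.0002, -0.0002]
```

Request:
{"op": "arm_command", "data": {
  "increments": [
    [0.013,-0.016,0.1,0,0,0],
    [0.013,-0.016,0.25,0,0,0],
    [0.013,-0.016,0.377,0,0,0],
    [0.013,-0.016,0.377,0,0,0],
    [0.013,-0.016,0.377,0,0,0]
  ]
}}

```text
t: 18.55
tool_pos: [0.5134, 0.1092, 0.2425]
orientation: [2.097, 2.337, 0.003]
force: [0.7, 0.1, 1.0]
opening: 0.0466
gripper_force: 0.0
```

Request:
{"op": "arm_command", "data": {
  "increments": [
    [0,0,0,0,0,0],
    [0,0,0,0,0,0],
    [0,0,0,0,0,0],
    [0,0,-0.05,0,0,0],
    [0,0,-0.2,0,0,0]
  ],
  "fingers": 1,
  "force": 25
}}

```text
t: 19.18
tool_pos: [0.5107, 0.1099, 0.2779]
orientation: [-2.094, -2.336, 0.008]
force: [-0.8, 1.1, -6.3]
opening: 0.0231
gripper_force: 25.0
```

Request:
{"op": "arm_command", "data": {
  "increments": [
    [0,0,-0.2,0,0,0],
    [0,0,-0.3,0,0,0],
    [0,0,-0.3,0,0,0],
    [-0.2,0,-0.3,0,0,0.01],
    [-0.4,0,-0.3,0,0,0.02]
  ]
}}

```text
t: 19.8
tool_pos: [0.5203, 0.03, 0.3381]
orientation: [-2.167, -2.271, 0.004]
force: [0.2, -0.3, -5.7]
opening: 0.0237
gripper_force: 25.0
```

Run:
```python
from h import *
st(); print(inc([.5761,-.222,.15],1.594))
```

```text
t 19.8 g [0.5197 0.03   0.1711] yaw 1.6176 tilt [-0.0036  0.0001] q [-0.04 -0.04  1.79 -0.    1.4  -0.09] F [ 0.2 -0.3 -5.7] open 0.0237
[-1.2718, 0.2202, 0.1045, -0.0011, -0.0001, 0.0075]
```

Request:
{"op": "arm_command", "data": {
  "increments": [
    [-0.25,0.04,0,0,0,0.008],
    [-0.5,0.08,0,0,0,0.008],
    [-0.75,0.13,0,0,0,0.008],
    [-0.95,0.18,0,0,0,0.008],
    [-0.95,0.2,0,0,0,0.008]
  ]
}}

```text
t: 20.42
tool_pos: [0.5693, -0.1601, 0.3378]
orientation: [-2.2, -2.239, 0.003]
force: [-0.4, 0.0, -5.8]
opening: 0.0231
gripper_force: 25.0
```

Request:
{"op": "arm_command", "data": {
  "increments": [
    [-0.2,0.02,0,0,0,0],
    [-0.32,0.02,0.1,0,0,0],
    [-0.32,0.02,0.3,0,0,0],
    [-0.32,0.02,0.3,0,0,0],
    [-0.32,0.02,0.3,0,0,0]
  ]
}}

```text
t: 21.05
tool_pos: [0.5752, -0.2205, 0.2806]
orientation: [-2.196, -2.245, 0.0]
force: [1.1, -0.3, -5.1]
opening: 0.0233
gripper_force: 25.0
```

Run:
```python
from h import *
st(); print(inc([.5761,-.222,.055],1.594))
```

```text
t 21.05 g [ 0.5751 -0.2204  0.1136] yaw 1.5927 tilt [-0.0009  0.0006] q [-0.45  0.26  1.57  0.    1.31 -0.47] F [ 1.1 -0.3 -5.1] open 0.0233
[-0.0076, 0.0045, 0.2931, -0.0003, -0.0002, -0.0004]
```

Lower to about 3 mm above the seat and settle, then lower to contact and release.

Request:
{"op": "arm_command", "data": {
  "increments": [
    [-0.008,0.005,0.15,0,0,0],
    [-0.008,0.005,0.29,0,0,0],
    [-0.008,0.005,0.293,0,0,0],
    [-0.008,0.005,0.293,0,0,0],
    [-0.008,0.005,0.293,0,0,0]
  ]
}}

```text
t: 21.68
tool_pos: [0.577, -0.2231, 0.2241]
orientation: [2.196, 2.243, 0.001]
force: [0.3, -0.2, -6.1]
opening: 0.0233
gripper_force: 25.0
```

Request:
{"op": "arm_command", "data": {
  "increments": [
    [0,0,0.01,0,0,0],
    [0,0,0.02,0,0,0],
    [0,0,0.025,0,0,0],
    [0,0,0.025,0,0,0],
    [0,0,0.025,0,0,0]
  ]
}}

```text
t: 22.3
tool_pos: [0.577, -0.2231, 0.2188]
orientation: [2.196, 2.243, 0.002]
force: [-1.2, 2.2, 5.4]
opening: 0.0232
gripper_force: 25.0
```

Run:
```python
from h import *
st(); print(inc([.5761,-.222,.0495],1.594))
```

```text
t 22.3 g [ 0.5774 -0.2233  0.0518] yaw 1.5919 tilt [ 0.0023 -0.0008] q [-0.45  0.34  1.6   0.    1.2  -0.47] F [-1.2  2.2  5.4] open 0.0232
[0.0058, -0.0042, 0.0113, 0.0007, 0.0003, -0.0007]
```

Request:
{"op": "arm_command", "data": {
  "increments": [
    [0,0,0,0,0,0],
    [0,0,0,0,0,0],
    [0,0,0,0,0,0],
    [0,0,0,0,0,0],
    [0,0,0,0,0,0]
  ],
  "fingers": 0
}}

```text
t: 22.92
tool_pos: [0.5762, -0.223, 0.2169]
orientation: [-2.198, -2.245, 0.0]
force: [0.5, 0.2, -0.2]
opening: 0.0465
gripper_force: 0.0
```

Request:
{"op": "arm_command", "data": {
  "increments": [
    [0,0,-0.1,0,0,0],
    [0,0,-0.3,0,0,0],
    [0,0,-0.6,0,0,0],
    [0,0,-0.6,0,0,0],
    [0,0,-0.6,0,0,0]
  ]
}}

```text
t: 23.55
tool_pos: [0.5763, -0.223, 0.3385]
orientation: [2.196, 2.243, 0.001]
force: [-1.0, -0.4, 0.9]
opening: 0.0466
gripper_force: 0.0
```

```bash
cat >> h.py <<'E'
S={1:[.4196,-.2139,-1.669],2:[.5761,-.222,-1.548]}
def sweep(i,j,r=.05,off=.0275,z=.0915):
    s=S[i]; h=loc(s,[[.048,.05,0]])[0]; th=s[2]+.13-j
    g=h+r*np.array([np.cos(th),np.sin(th),0])+off*np.array([-np.sin(th),np.cos(th),0]); g[2]=z
    return g, th+np.pi
E
python3 - <<'E'
from h import *
s=st(); 
for j,o,z in ((0,.034,.16),(0,.034,.0915)): g,a=sweep(2,j,off=o,z=z); print(np.round(g,4),inc(g,a,s))
c=cam('wrist','w12.png'); np.savez('w12.npz',**c)
E
```

```text
t 23.55 g [ 0.5767 -0.2232  0.1715] yaw 1.5919 tilt [ 0.002 -0.001] q [-0.45  0.22  1.52 -0.    1.41 -0.47] F [-1.  -0.4  0.9] open 0.0466
[ 0.6684 -0.3131  0.16  ] [-0.46, 0.4506, 0.0588, 0.0006, 0.0004, -0.0419]
[ 0.6684 -0.3131  0.0915] [-0.4596, 0.4499, 0.4013, 0.0006, 0.0004, -0.0419]
```

Request:
{"op": "arm_command", "data": {
  "increments": [
    [-0.2,0.2,0,0,0,-0.02],
    [-0.4,0.4,0.03,0,0,-0.042],
    [-0.46,0.45,0.1,0,0,-0.042],
    [-0.46,0.45,0.3,0,0,-0.042],
    [-0.46,0.45,0.4,0,0,-0.042]
  ],
  "fingers": 1
}}

```text
t: 24.22
tool_pos: [0.6667, -0.3125, 0.2517]
orientation: [-2.041, -2.379, 0.002]
force: [0.1, 0.4, 0.2]
opening: 0.0023
gripper_force: 0.0
```

Request:
{"op": "arm_command", "data": {
  "increments": [
    [0,0,0,0,0,0],
    [0,0,0,0,0,0],
    [0,0,0,0,0,0],
    [0,0,0,0,0,0],
    [0,0,0,0,0,0]
  ]
}}

```text
t: 24.85
tool_pos: [0.6683, -0.3131, 0.2578]
orientation: [2.044, 2.384, 0.0]
force: [-0.7, -1.4, 0.1]
opening: 0.0003
gripper_force: 0.0
```

Run:
```python
from h import *
s=st(); 
for j in (.15,.32,.49,.66,.83): print(inc(*sweep(2,j,off=.0275),s))
```

```text
t 24.85 g [ 0.6685 -0.3132  0.0908] yaw 1.7238 tilt [ 0.001  -0.0005] q [-0.51  0.6   1.18 -0.    1.36 -0.66] F [-0.7 -1.4  0.1] open 0.0003
[-0.0179, -0.0709, -0.0037, 0.0003, 0.0002, 0.0478]
[-0.0307, -0.1176, -0.0037, 0.0003, 0.0002, 0.1019]
[-0.0354, -0.1658, -0.0037, 0.0003, 0.0001, 0.156]
[-0.0319, -0.2142, -0.0038, 0.0003, 0.0001, 0.2102]
[-0.0203, -0.2612, -0.0038, 0.0004, 0.0001, 0.2643]
```

Request:
{"op": "arm_command", "data": {
  "increments": [
    [-0.018,-0.071,-0.004,0,0,0.048],
    [-0.031,-0.118,-0.004,0,0,0.102],
    [-0.035,-0.166,-0.004,0,0,0.156],
    [-0.032,-0.214,-0.004,0,0,0.21],
    [-0.02,-0.261,-0.004,0,0,0.264]
  ]
}}

```text
t: 25.48
tool_pos: [0.6177, -0.3251, 0.259]
orientation: [2.834, 1.35, 0.004]
force: [3.3, 0.3, 2.4]
opening: 0.0011
gripper_force: 1.8
```

Run:
```python
from h import *
s=st(); 
for j in (1.0,1.17,1.34,1.52,1.7): print(inc(*sweep(2,j,off=.0275),s))
```

```text
t 25.48 g [ 0.6183 -0.3253  0.092 ] yaw 0.8889 tilt [ 0.0032 -0.0011] q [-0.56  0.49  1.33  0.    1.32  0.12] F [3.3 0.3 2.4] open 0.0011
[-0.0211, -0.046, 0.0022, 0.001, -0.0005, 0.0526]
[-0.0332, -0.0929, 0.002, 0.001, -0.0005, 0.1067]
[-0.0372, -0.1412, 0.0019, 0.0009, -0.0006, 0.1608]
[-0.0325, -0.1922, 0.0017, 0.0009, -0.0007, 0.2181]
[-0.0187, -0.2416, 0.0016, 0.0008, -0.0008, 0.2754]
```

Contact (3 N), strap is moving.

Request:
{"op": "arm_command", "data": {
  "increments": [
    [-0.021,-0.046,0,0,0,0.053],
    [-0.033,-0.093,0,0,0,0.107],
    [-0.037,-0.141,0,0,0,0.161],
    [-0.033,-0.192,0,0,0,0.218],
    [-0.019,-0.242,0,0,0,0.275]
  ]
}}

```text
t: 26.1
tool_pos: [0.5776, -0.2982, 0.2594]
orientation: [3.139, 0.038, 0.006]
force: [4.3, -2.8, 2.2]
opening: 0.0006
gripper_force: 2.0
```

Request:
{"op": "arm_command", "data": {
  "increments": [
    [0,-0.008,0,0,0,0],
    [0,-0.016,0,0,0,0],
    [0,-0.016,0,0,0,0],
    [0,-0.016,0,0,0,0],
    [0,-0.016,0,0,0,0]
  ]
}}

```text
t: 26.72
tool_pos: [0.5773, -0.2952, 0.259]
orientation: [3.14, 0.055, 0.002]
force: [-1.1, -2.0, 7.0]
opening: 0.0003
gripper_force: 3.3
```

Run:
```python
from h import *
s=st(); print(inc(*sweep(2,1.7,off=.0275),s))
```

```text
t 26.73 g [ 0.5775 -0.2954  0.092 ] yaw 0.035 tilt [ 0.0012 -0.0015] q [-0.55  0.36  1.49 -0.    1.29  0.98] F [-1.1 -2.   7. ] open 0.0003
[0.0022, 0.0117, 0.0025, 0.0005, -0.0004, 0.0036]
```

Request:
{"op": "arm_command", "data": {
  "increments": [
    [0,-0.01,0,0,0,0],
    [0,-0.02,0,0,0,0],
    [0,-0.03,0,0,0,0],
    [0,-0.03,0,0,0,0],
    [0,-0.03,0,0,0,0]
  ]
}}

```text
t: 27.35
tool_pos: [0.5768, -0.2907, 0.259]
orientation: [3.137, 0.054, 0.002]
force: [-1.3, -11.0, 3.8]
opening: 0.0003
gripper_force: 5.2
```

Run:
```python
from h import *
s=st(); print(inc(*sweep(2,1.7,off=.0275),s)); c=cam('wrist','w13.png'); np.savez('w13.npz',**c); t=cam('top','t13.png')
g=loc(S[2],[[.048,.05,0]])[0]; th=S[2][2]+.13-1.7
for nm,cc,pr in(('w',c,projw),('t',t,proj)):
    for r in(0,.085): print(nm,np.round(pr(cc,[g[0]+r*np.cos(th),g[1]+r*np.sin(th),.078]),1))
a=cv2.resize(c['image'][60:360,180:480,::-1],(400,400),interpolation=cv2.INTER_CUBIC); b=cv2.resize(t['image'][130:270,370:500,::-1],(400,430),interpolation=cv2.INTER_CUBIC)
o=np.zeros((430,800,3),np.uint8); o[:400,:400]=a; o[:,400:]=b; cv2.imwrite('pics/c13.png',o)
```

```text
t 27.35 g [ 0.577  -0.2915  0.092 ] yaw 0.0342 tilt [ 0.0012 -0.0045] q [-0.55  0.36  1.5  -0.    1.28  0.99] F [ -1.3 -11.    3.8] open 0.0003
[0.0041, 0.034, 0.0028, 0.0015, -0.0004, 0.0034]
w [[282.2 169.1]]
w [[286.9 302.9]]
t [[437.8 147.5]]
t [[440.9 182. ]]
```

The reaction has risen to 11 N, so the strap is at its stop. Next I back off and rotate about -180° so there is wrist range for the knob turn.

Request:
{"op": "arm_command", "data": {
  "increments": [
    [0,0.05,0,0,0,0],
    [0,0.05,-0.1,0,0,0],
    [0,0.05,-0.25,0,0,-0.05],
    [0,0,-0.3,0,0,-0.1],
    [0,0,-0.3,0,0,-0.15]
  ],
  "fingers": 0
}}

```text
t: 28.08
tool_pos: [0.5774, -0.2878, 0.3206]
orientation: [3.039, 0.791, 0.004]
force: [-0.1, 0.7, 0.7]
opening: 0.0444
gripper_force: 0.0
```

Request:
{"op": "arm_command", "data": {
  "increments": [
    [0,0,0,0,0,-0.06],
    [0,0,0,0,0,-0.12],
    [0,0,0,0,0,-0.18],
    [0,0,0,0,0,-0.24],
    [0,0,0,0,0,-0.3]
  ]
}}

```text
t: 28.7
tool_pos: [0.5769, -0.288, 0.3188]
orientation: [-2.354, -2.08, -0.001]
force: [-0.5, 1.0, 0.4]
opening: 0.046
gripper_force: 0.0
```

Request:
{"op": "arm_command", "data": {
  "increments": [
    [0,0,0,0,0,-0.06],
    [0,0,0,0,0,-0.12],
    [0,0,0,0,0,-0.18],
    [0,0,0,0,0,-0.24],
    [0,0,0,0,0,-0.3]
  ]
}}

```text
t: 29.32
tool_pos: [0.5769, -0.288, 0.3188]
orientation: [1.16, 2.919, 0.001]
force: [-0.3, 0.4, 0.8]
opening: 0.0463
gripper_force: 0.0
```

Request:
{"op": "arm_command", "data": {
  "increments": [
    [0,0,0,0,0,-0.06],
    [0,0,0,0,0,-0.12],
    [0,0,0,0,0,-0.18],
    [0,0,0,0,0,-0.22],
    [0,0,0,0,0,-0.22]
  ]
}}

```text
t: 29.95
tool_pos: [0.5769, -0.2881, 0.3186]
orientation: [0.115, 3.139, 0.0]
force: [0.2, 0.3, 0.3]
opening: 0.0466
gripper_force: 0.0
```

```bash
cat >> h.py <<'E'
def knob(i,z):
    s=S[i]; h=loc(s,[[.048,.05,0]])[0]; th=s[2]+.13-1.7
    return [h[0]+.085*np.cos(th),h[1]+.085*np.sin(th),z], th
E
python3 - <<'E'
from h import *
s=st(); g,th=knob(2,.107); print(np.round(g,4),th,inc(g,th,s)); cam('scene','s14.png'); print(shift('s9.png','s14.png',440,272,15,12))
E
```

```text
t 29.95 g [ 0.5769 -0.2881  0.1516] yaw 3.0685 tilt [0.0003 0.0003] q [-0.54  0.3   1.45  0.    1.39 -2.04] F [0.2 0.3 0.3] open 0.0466
[ 0.5422 -0.2709  0.107 ] -3.1180000000000003 [0.1794, 0.0733, 0.2232, 0.0001, 0.0001, -0.0308]
[0. 0. 1.]
```

Request:
{"op": "arm_command", "data": {
  "increments": [
    [0.1,0.04,0,0,0,-0.03],
    [0.18,0.073,0,0,0,-0.03],
    [0.18,0.073,0,0,0,-0.03],
    [0.18,0.073,0,0,0,-0.03],
    [0.18,0.073,0,0,0,-0.03]
  ]
}}

```text
t: 30.62
tool_pos: [0.5424, -0.2714, 0.3179]
orientation: [-0.031, 3.141, -0.0]
force: [-0.9, -0.1, -0.5]
opening: 0.0467
gripper_force: 0.0
```

Run:
```python
from h import *
s=st(); g,th=knob(2,.107); print(inc(g,th,s))
c=cam('wrist','w14.png'); np.savez('w14.npz',**c); print(projw(c,[g[0],g[1],.104]))
im=cv2.imread('pics/w14.png'); t=cv2.imread('pics/t13.png')
o=np.zeros((420,800,3),np.uint8); o[:400,:400]=cv2.resize(im[100:400,170:470],(400,400)); o[:,400:]=cv2.resize(t[130:270,370:500],(400,420),interpolation=cv2.INTER_CUBIC); cv2.imwrite('pics/c14.png',o)
```

```text
t 30.62 g [ 0.5424 -0.2714  0.1509] yaw -3.1216 tilt [ 0.0004 -0.0002] q [-0.55  0.2   1.57  0.    1.37 -2.14] F [-0.9 -0.1 -0.5] open 0.0467
[0.0009, 0.0028, 0.2196, -0.0001, 0.0001, -0.0011]
[[321.21032242 234.13552663]]
```

View pics/c14.png

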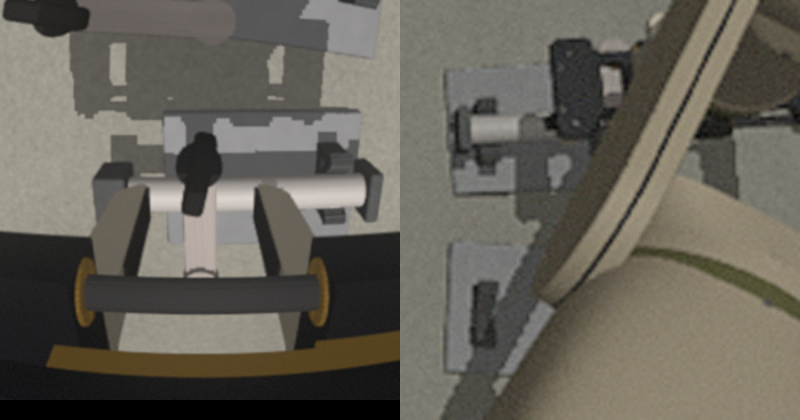

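The strap lies across the rod. The knob is at about full-image pixel (318.5,226), with its bar turned about 0.15 rad clockwise of the strap.

Run:
```python
from h import *
c=dict(np.load('w14.npz')); p=px2ww(c,318.5,226,.104); print(p, px2ww(c,170+205*.75,100+137*.75,.104),px2ww(c,170+193*.75,100+213*.75,.104))
s=st(); print(inc([p[0],p[1],.107],-3.1216-.15,s))
```

```text
[ 0.53629521 -0.27279441  0.104     ] [ 0.51986874 -0.26964719  0.104     ] [ 0.56197224 -0.27498974  0.104     ]
t 30.68 g [ 0.5423 -0.2714  0.1508] yaw -3.1216 tilt [ 0.0002 -0.0001] q [-0.55  0.2   1.57  0.    1.37 -2.14] F [ 0.2 -0.1  0.9] open 0.0465
[0.0302, -0.0063, 0.219, -0.0, 0.0001, 0.0478]
```

Request:
{"op": "arm_command", "data": {
  "increments": [
    [0.006,-0.004,0.1,0,0,0.042],
    [0.006,-0.004,0.218,0,0,0.042],
    [0.006,-0.004,0.218,0,0,0.042],
    [0.006,-0.004,0.218,0,0,0.042],
    [0.006,-0.004,0.218,0,0,0.042]
  ]
}}

```text
t: 31.3
tool_pos: [0.5413, -0.2723, 0.2756]
orientation: [0.175, 3.135, -0.002]
force: [-0.1, -0.2, -0.7]
opening: 0.0465
gripper_force: 0.0
```

Request:
{"op": "arm_command", "data": {
  "increments": [
    [0,0,0,0,0,0],
    [0,0,0,0,0,0],
    [0,0,0,0,0,0],
    [0,0,0,0,0,0],
    [0,0,0,0,0,0]
  ],
  "fingers": 1,
  "force": 25
}}

```text
t: 31.92
tool_pos: [0.5406, -0.2724, 0.2742]
orientation: [0.175, 3.137, -0.001]
force: [0.4, -2.6, -0.0]
opening: 0.0118
gripper_force: 24.6
```

Run:
```python
from h import *
s=st(); print(s['wrist_torque'])
```

```text
t 31.93 g [ 0.5406 -0.2725  0.1072] yaw 3.0299 tilt [-0.     -0.0007] q [-0.55  0.24  1.61 -0.    1.29 -2.01] F [ 0.4 -2.6 -0. ] open 0.0118
[-0.49991981  0.01043144 -0.0680143 ]
```

Gripped at 11.8 mm. Now turn clockwise.

Request:
{"op": "arm_command", "data": {
  "increments": [
    [0,0,0,0,0,0.055],
    [0,0,0,0,0,0.11],
    [0,0,0,0,0,0.165],
    [0,0,0,0,0,0.22],
    [0,0,0,0,0,0.275]
  ]
}}

```text
t: 32.55
tool_pos: [0.5416, -0.2713, 0.2742]
orientation: [1.479, 2.77, 0.003]
force: [7.2, 2.1, -2.2]
opening: 0.0119
gripper_force: 24.9
```

Request:
{"op": "arm_command", "data": {
  "increments": [
    [0,0,0,0,0,0.055],
    [0,0,0,0,0,0.11],
    [0,0,0,0,0,0.165],
    [0,0,0,0,0,0.22],
    [0,0,0,0,0,0.275]
  ]
}}

```text
t: 33.17
tool_pos: [0.5431, -0.271, 0.2744]
orientation: [2.5, 1.896, 0.01]
force: [19.7, 1.7, -10.6]
opening: 0.0118
gripper_force: 25.0
```

Request:
{"op": "arm_command", "data": {
  "increments": [
    [0,0,0,0,0,0.05],
    [0,0,0,0,0,0.1],
    [0,0,0,0,0,0.15],
    [0,0,0,0,0,0.18],
    [0,0,0,0,0,0.18]
  ]
}}

```text
t: 33.8
tool_pos: [0.5438, -0.2711, 0.2746]
orientation: [2.927, 1.13, 0.014]
force: [23.4, 0.2, -13.2]
opening: 0.0119
gripper_force: 25.1
```

Run:
```python
from h import *
s=st(); print(s['wrist_torque'],s['joint_torque'][5])
```

```text
t 33.8 g [ 0.5454 -0.2711  0.1076] yaw 0.7368 tilt [ 0.0096 -0.0002] q [-0.55  0.24  1.61  0.01  1.29  0.28] F [ 23.4   0.2 -13.2] open 0.0119
[ 0.06425576 -4.05151208  0.26824655] 1.139044426381588
```

Request:
{"op": "arm_command", "data": {
  "increments": [
    [0.011,0.01,0,0,0,0],
    [0.011,0.01,0,0,0,0.02],
    [0.011,0.01,0,0,0,0.04],
    [0.011,0.01,0,0,0,0.06],
    [0.011,0.01,0,0,0,0.06]
  ]
}}

```text
t: 34.42
tool_pos: [0.5447, -0.2716, 0.2744]
orientation: [3.023, 0.851, 0.004]
force: [5.9, -0.4, -1.9]
opening: 0.0139
gripper_force: 28.1
```

Run:
```python
from h import *
s=st(); print(s['wrist_torque'],s['joint_torque'][5])
```

```text
t 34.42 g [ 0.5451 -0.2716  0.1074] yaw 0.5486 tilt [ 0.0028 -0.0001] q [-0.55  0.25  1.6   0.    1.29  0.47] F [ 5.9 -0.4 -1.9] open 0.0139
[-0.12157612 -1.02597594  0.61106139] 1.1307943984866142
```

The grip opening rose to 13.9 mm and the torque to 0.6 N m, so the knob is at its stop. I'll release and retreat.

Request:
{"op": "arm_command", "data": {
  "increments": [
    [0,0,0,0,0,0],
    [0,0,0,0,0,0],
    [0,0,0,0,0,0],
    [0,0,-0.1,0,0,0],
    [0,0,-0.3,0,0,0]
  ],
  "fingers": 0
}}

```text
t: 35.05
tool_pos: [0.543, -0.2717, 0.3339]
orientation: [-3.022, -0.85, 0.004]
force: [0.3, -0.0, 0.0]
opening: 0.0463
gripper_force: 0.0
```

Request:
{"op": "arm_command", "data": {
  "increments": [
    [0,0,-0.3,0,0,-0.05],
    [0,0,-0.3,0,0,-0.11],
    [0,0,-0.3,0,0,-0.17],
    [0,0,-0.3,0,0,-0.23],
    [0,0,-0.3,0,0,-0.29]
  ]
}}

```text
t: 35.67
tool_pos: [0.5437, -0.2721, 0.396]
orientation: [2.338, 2.096, 0.001]
force: [-0.1, -0.0, -0.8]
opening: 0.0469
gripper_force: 0.0
```

Run:
```python
from h import *
s=st(); print(inc([.6,.26,.22],1.689,s)); cam('scene','s15.png'); cam('top','t15.png'); print(shift('s9.png','s15.png',440,272,15,12), shift('top0.png','t15.png',209,170,30,15), shift('scene0.png','s15.png',440,272,30,15))
```

```text
t 35.67 g [ 0.5439 -0.2722  0.229 ] yaw 1.4615 tilt [ 0.0014 -0.0008] q [-0.55  0.15  1.48  0.    1.51 -0.44] F [-0.1 -0.  -0.8] open 0.0469
[2.6753, -0.0103, 0.0434, 0.0005, 0.0003, -0.0724]
[0. 0. 1.] [5.5 7.  0.3] [ 2.67 -6.83  0.62]
```

Request:
{"op": "arm_command", "data": {
  "increments": [
    [0.25,0,0,0,0,-0.04],
    [0.5,0,0,0,0,-0.072],
    [0.75,0,0,0,0,-0.072],
    [0.99,0,0,0,0,-0.072],
    [0.99,0,0,0,0,-0.072]
  ]
}}

```text
t: 36.4
tool_pos: [0.5667, -0.0724, 0.3953]
orientation: [2.095, 2.34, 0.002]
force: [-1.1, -0.2, -0.7]
opening: 0.0464
gripper_force: 0.0
```

Request:
{"op": "arm_command", "data": {
  "increments": [
    [0.25,0.04,0,0,0,0],
    [0.5,0.08,0,0,0,0],
    [0.75,0.12,0,0,0,0],
    [0.99,0.19,0,0,0,0],
    [0.99,0.19,0,0,0,0]
  ]
}}

```text
t: 37.02
tool_pos: [0.5826, 0.1276, 0.3947]
orientation: [2.095, 2.341, 0.001]
force: [-0.0, -0.4, 1.0]
opening: 0.0461
gripper_force: 0.0
```

Request:
{"op": "arm_command", "data": {
  "increments": [
    [0.25,0.1,0,0,0,0],
    [0.45,0.2,0,0,0,0],
    [0.45,0.2,0,0,0,0],
    [0.45,0.2,0,0,0,0],
    [0.45,0.2,0,0,0,0]
  ]
}}

```text
t: 37.65
tool_pos: [0.6123, 0.2177, 0.3945]
orientation: [2.098, 2.338, -0.0]
force: [-0.4, -0.6, -0.0]
opening: 0.0464
gripper_force: 0.0
```

Run:
```python
from h import *
s=st(); c=cam('wrist','w16.png'); np.savez('w16.npz',**c); im=cv2.cvtColor(c['image'],cv2.COLOR_RGB2HSV)
m=((im[:,:,2]>140)&(im[:,:,1]<40)).astype(np.uint8); m[260:]=0
n,l,stt,ct=cv2.connectedComponentsWithStats(m)
for i in range(1,n):
    if stt[i,4]>150: print(stt[i],ct[i])
p=[.6017,.3129,1.689]; print(projw(c,loc(p,[[-.09,0,.036],[-.08,0,.03],[.08,0,.03],[.09,0,.036]])))
```

```text
t 37.65 g [0.6124 0.2177 0.2275] yaw 1.679 tilt [ 0.0002 -0.0004] q [ 0.26  0.27  1.35 -0.    1.52  0.15] F [-0.4 -0.6 -0. ] open 0.0464
[ 293    0   18  132 2014] [301.27259186  69.84260179]
[ 313    4  101  119 3065] [356.21990212  63.74714519]
[122  28  24  31 220] [134.05454545  44.90909091]
[ 171   35  119  116 3670] [241.34713896  93.326703  ]
[569  41  18  35 208] [577.20673077  58.39903846]
[  267    61   277   199 16143] [430.39887258 186.2310599 ]
[398  63  24  30 205] [409.43902439  78.04878049]
[357  87  22  30 240] [367.7875      99.02083333]
[ 49  90  22  49 276] [ 57.85507246 113.93478261]
[312 115  34  37 386] [327.36528497 133.90932642]
[ 81 129  19  17 162] [ 89.61111111 137.15432099]
[285 142  32  10 165] [299.79393939 144.75757576]
[ 135  152   56   57 1100] [160.78272727 178.66181818]
[182 156  20  37 228] [193.61403509 170.98684211]
[ 553  161   44   55 1269] [575.58865248 190.09456265]
[120 239  35  21 250] [137.976 248.636]
[406 240  46  20 713] [430.01823282 251.05610098]
[[321.72525777 178.48422879]
 [321.63330216 168.68807121]
 [320.22720708  27.34116832]
 [320.12359186  17.50653036]]
```

Request:
{"op": "arm_command", "data": {
  "increments": [
    [0.2,-0.05,0,0,0,0],
    [0.4,-0.08,0,0,0,0],
    [0.4,-0.08,0,0,0,0],
    [0.4,-0.08,0,0,0,0],
    [0.4,-0.08,0,0,0,0]
  ]
}}

```text
t: 38.33
tool_pos: [0.5879, 0.2959, 0.3942]
orientation: [2.097, 2.339, -0.0]
force: [0.1, 0.3, -1.0]
opening: 0.0464
gripper_force: 0.0
```

Run:
```python
from h import *
s=st(); c=cam('wrist','w17.png'); np.savez('w17.npz',**c); im=cv2.cvtColor(c['image'],cv2.COLOR_RGB2HSV)
for thr in (160,180):
    m=((im[:,:,2]>thr)&(im[:,:,1]<40)).astype(np.uint8); m[260:]=0
    n,l,stt,ct=cv2.connectedComponentsWithStats(m)
    for i in range(1,n):
        if stt[i,4]>150:
            ys,xs=np.nonzero(l==i); print(thr,stt[i],np.round(ct[i],1),cv2.minAreaRect(np.c_[xs,ys].astype(np.float32)))
cv2.imwrite('pics/c17.png',cv2.resize(c['image'][0:300,170:470,::-1],(600,600),interpolation=cv2.INTER_CUBIC))
```

```text
t 38.33 g [0.5879 0.2959 0.2272] yaw 1.68 tilt [ 0.0001 -0.0003] q [ 0.39  0.29  1.32 -0.    1.53  0.28] F [ 0.1  0.3 -1. ] open 0.0464
160 [ 309   61   15   91 1003] [316.2 107.2] ((316.0, 106.0), (90.0, 14.0), 90.0)
180 [312  61   9  28 229] [315.8  74.6] ((316.0, 74.5), (27.0, 8.0), 90.0)
180 [312 105   9  46 363] [315.9 127.1] ((316.0, 127.5), (45.0, 8.0), 90.0)
```

Run:
```python
import cv2,numpy as np
im=cv2.imread('pics/w17.png',0)
print('col316',[(r,int(im[r,314:319].mean())) for r in range(0,240,3)])
for r in (60,80,97,120,140,160,180): print(r,[int(v) for v in im[r,285:350:1]])
```

```text
col316 [(0, 135), (3, 132), (6, 136), (9, 135), (12, 133), (15, 135), (18, 136), (21, 136), (24, 138), (27, 132), (30, 134), (33, 134), (36, 135), (39, 137), (42, 138), (45, 138), (48, 136), (51, 93), (54, 86), (57, 83), (60, 144), (63, 189), (66, 189), (69, 189), (72, 189), (75, 189), (78, 189), (81, 190), (84, 189), (87, 192), (90, 63), (93, 47), (96, 47), (99, 45), (102, 43), (105, 189), (108, 189), (111, 189), (114, 189), (117, 188), (120, 188), (123, 188), (126, 189), (129, 187), (132, 188), (135, 188), (138, 187), (141, 187), (144, 187), (147, 187), (150, 184), (153, 103), (156, 106), (159, 106), (162, 106), (165, 105), (168, 106), (171, 106), (174, 105), (177, 105), (180, 105), (183, 105), (186, 106), (189, 105), (192, 106), (195, 105), (198, 105), (201, 69), (204, 53), (207, 52), (210, 99), (213, 140), (216, 137), (219, 137), (222, 136), (225, 139), (228, 138), (231, 136), (234, 139), (237, 138)]
60 [134, 135, 136, 138, 139, 141, 140, 138, 138, 136, 126, 104, 86, 78, 66, 44, 42, 41, 44, 40, 47, 55, 63, 68, 85, 109, 127, 135, 136, 142, 146, 148, 147, 138, 120, 109, 97, 79, 70,
[... 1270 characters left out ...]
, 167, 161, 152, 137, 123, 129, 135, 138, 138, 139, 141, 144, 138, 135, 137, 136, 140, 138, 136, 138, 139, 138, 137, 137, 138, 139, 137, 138, 138]
160 [79, 81, 79, 80, 79, 80, 80, 80, 80, 80, 84, 81, 82, 82, 80, 82, 83, 81, 80, 79, 81, 90, 94, 97, 99, 100, 103, 106, 105, 107, 106, 107, 108, 106, 103, 102, 100, 96, 96, 90, 83, 83, 81, 84, 82, 82, 82, 83, 87, 83, 85, 85, 85, 83, 83, 81, 81, 83, 82, 82, 82, 84, 83, 80, 87]
180 [83, 82, 83, 82, 80, 82, 82, 81, 80, 79, 82, 80, 79, 81, 79, 82, 80, 81, 78, 77, 81, 87, 93, 95, 99, 100, 104, 104, 106, 106, 107, 108, 103, 102, 104, 103, 98, 97, 95, 90, 87, 85, 83, 79, 81, 82, 79, 82, 81, 80, 83, 82, 81, 84, 84, 82, 83, 84, 80, 80, 84, 81, 80, 85, 114]
```

Run:
```python
from h import *
c=dict(np.load('w17.npz'))
A=px2ww(c,315.2,50,.036);B=px2ww(c,316,210,.036);print(A,B,(A+B)/2,np.hypot(*(A-B)[:2]),np.arctan2(*(A-B)[1::-1]))
for r in(89,104): print('clip',px2ww(c,314,r,.053))
for r in(89,104): print('clip',px2ww(c,314,r,.037))
a=(A+B)/2; yaw=np.arctan2(*(A-B)[1::-1])
P=px2ww(c,315.2,80,.018);Q=px2ww(c,315.7,180,.018);print(P,Q)
g=a+.009*np.array([np.cos(yaw),np.sin(yaw),0]);g[2]=.0225; print(g,inc(g,yaw))
s=read_state();print(s['wrist_torque'],s['force'])
```

```text
[0.56533206 0.44245417 0.036     ] [0.58535748 0.26414938 0.036     ] [0.57534477 0.35330178 0.036     ] 0.1794257956391237 1.682637699295836
clip [0.56926942 0.39823601 0.053     ]
clip [0.57094426 0.38275791 0.053     ]
clip [0.56880098 0.39921793 0.037     ]
clip [0.57055936 0.3829679  0.037     ]
[0.56846178 0.41086964 0.018     ] [0.58145465 0.29512839 0.018     ]
[0.57434029 0.36224555 0.0225    ] [0.3369, -0.0312, 1.0235, 0.0, 0.0001, -0.0008]
[-0.01262714  0.06154184  0.0222773 ] [-1.1407106   0.62632472 -0.24725981]
```

Rod_c had been knocked. It now lies at (0.575, 0.353) with yaw 1.683 and its clip at +38 mm. I'll grasp it there.

Request:
{"op": "arm_command", "data": {
  "increments": [
    [0.2,-0.02,0.2,0,0,0],
    [0.337,-0.031,0.45,0,0,0],
    [0.337,-0.031,0.7,0,0,0],
    [0.337,-0.031,0.88,0,0,0],
    [0.337,-0.031,0.88,0,0,0]
  ]
}}

```text
t: 39.0
tool_pos: [0.5724, 0.3619, 0.2138]
orientation: [-2.094, -2.338, 0.012]
force: [0.3, -0.6, 0.9]
opening: 0.0466
gripper_force: 0.0
```

Request:
{"op": "arm_command", "data": {
  "increments": [
    [0,0,0,0,0,0],
    [0,0,0,0,0,0],
    [0,0,0,0,0,0],
    [0,0,0,0,0,0],
    [0,0,0,0,0,0]
  ]
}}

```text
t: 39.62
tool_pos: [0.5739, 0.3636, 0.2184]
orientation: [2.095, 2.341, 0.001]
force: [0.3, -0.4, 0.4]
opening: 0.0469
gripper_force: 0.0
```

Run:
```python
from h import *
s=st();print(inc([.5743,.3622,.0225],1.683,s),s['wrist_torque'])
```

```text
t 39.62 g [0.5739 0.3636 0.0514] yaw 1.6816 tilt [0.0003 0.0002] q [ 0.49  0.49  1.41 -0.    1.25  0.38] F [ 0.3 -0.4  0.4] open 0.0469
[-0.0072, 0.0014, 0.1447, 0.0001, -0.0, -0.0004] [-0.03498251  0.07022638  0.01631755]
```

Request:
{"op": "arm_command", "data": {
  "increments": [
    [-0.007,0.001,0.1,0,0,0],
    [-0.007,0.001,0.145,0,0,0],
    [-0.007,0.001,0.145,0,0,0],
    [-0.007,0.001,0.145,0,0,0],
    [-0.007,0.001,0.145,0,0,0]
  ]
}}

```text
t: 40.25
tool_pos: [0.574, 0.3621, 0.1887]
orientation: [-2.095, -2.341, 0.001]
force: [0.3, 0.3, 0.1]
opening: 0.0464
gripper_force: 0.0
```

Request:
{"op": "arm_command", "data": {
  "increments": [
    [0,0,0,0,0,0],
    [0,0,0,0,0,0],
    [0,0,0,0,0,0],
    [0,0,0,0,0,0],
    [0,0,0,0,0,0]
  ],
  "fingers": 1,
  "force": 25
}}

```text
t: 40.88
tool_pos: [0.5742, 0.3622, 0.1892]
orientation: [-2.095, -2.341, -0.0]
force: [-0.5, -0.1, 0.4]
opening: 0.0232
gripper_force: 25.0
```

Run:
```python
from h import *
s=st();c=cam('wrist','w18.png'); np.savez('w18.npz',**c); g=cv2.imread('pics/w18.png',0)
p=projw(c,loc([.5753,.3533,1.683],[[.09,0,.036]]))[0]; print(p); u=int(p[0]); print([(r,int(g[r,u-3:u+4].mean())) for r in range(int(p[1])-14,int(p[1])+26)])
for r in range(int(p[1])-6,int(p[1])+7,2): print(r,px2ww(c,u,r,.036)[:2])
```

```text
t 40.88 g [0.5742 0.3622 0.0222] yaw 1.6816 tilt [0. 0.] q [0.49 0.52 1.42 0.   1.2  0.38] F [-0.5 -0.1  0.4] open 0.0232
[321.55787863 113.8525674 ]
[(99, 146), (100, 148), (101, 149), (102, 151), (103, 151), (104, 151), (105, 150), (106, 150), (107, 149), (108, 149), (109, 148), (110, 149), (111, 149), (112, 150), (113, 146), (114, 109), (115, 65), (116, 65), (117, 79), (118, 85), (119, 91), (120, 94), (121, 95), (122, 95), (123, 95), (124, 94), (125, 94), (126, 93), (127, 93), (128, 92), (129, 92), (130, 92), (131, 91), (132, 92), (133, 90), (134, 88), (135, 81), (136, 67), (137, 81), (138, 144)]
107 [0.56466269 0.44562814]
109 [0.56475771 0.44477587]
111 [0.56485273 0.44392359]
113 [0.56494776 0.44307124]
115 [0.56504281 0.44221875]
117 [0.56513788 0.44136604]
119 [0.56523298 0.44051305]
```

Request:
{"op": "arm_command", "data": {
  "increments": [
    [0,0,-0.2,0,0,0],
    [0,0,-0.4,0,0,0],
    [0,0,-0.55,0,0,0],
    [0,0,-0.55,0,0,0],
    [0,0,-0.55,0,0,0]
  ]
}}

```text
t: 41.55
tool_pos: [0.5736, 0.3618, 0.2967]
orientation: [-2.094, -2.34, 0.005]
force: [0.3, -0.2, -4.2]
opening: 0.0235
gripper_force: 25.0
```

Request:
{"op": "arm_command", "data": {
  "increments": [
    [0,0,0,0,0,0],
    [0,0,0,0,0,0],
    [0,0,0,0,0,0],
    [0,0,0,0,0,0],
    [0,0,0,0,0,0]
  ]
}}

```text
t: 42.18
tool_pos: [0.5742, 0.3622, 0.2992]
orientation: [2.095, 2.341, 0.0]
force: [0.2, -0.9, -5.3]
opening: 0.0234
gripper_force: 25.0
```

Run:
```python
from h import *
T=[]
for i in range(5): cam('top'); s=read_state(); T.append(np.r_[s['wrist_torque'],s['force']])
print(np.round(T,3)); st(); print(inc([.5129,.109,.13],1.68))
```

```text
[[ 0.039  0.038 -0.035 -0.321  0.414 -4.859]
 [ 0.061  0.014 -0.01   0.134  0.981 -4.513]
 [ 0.079  0.075 -0.043 -0.161  0.233 -5.458]
 [ 0.039  0.071 -0.021 -0.458  0.013 -4.962]
 [-0.03   0.029  0.046  1.096 -0.23  -4.752]]
t 42.42 g [0.5742 0.3622 0.1322] yaw 1.6816 tilt [0.0001 0.    ] q [ 0.49  0.41  1.36 -0.    1.38  0.38] F [ 1.1 -0.2 -4.8] open 0.0232
[-1.2243, -0.4445, 0.0109, 0.0, -0.0, 0.0005]
```

Run:
```python
from h import *
T=[]
for i in range(20): cam('top'); s=read_state(); T.append(np.r_[s['wrist_torque'],s['force']])
T=np.array(T);print(T.mean(0).round(4),(T.std(0)/20**.5).round(4))
```

```text
[ 3.8400e-02  6.1500e-02 -1.6000e-03 -1.0550e-01  7.7800e-02 -4.8469e+00] [0.0061 0.0035 0.0068 0.1001 0.1165 0.0928]
```

Request:
{"op": "arm_command", "data": {
  "increments": [
    [-0.25,-0.1,0,0,0,0],
    [-0.5,-0.2,0,0,0,0],
    [-0.75,-0.3,0,0,0,0],
    [-0.95,-0.4,0,0,0,0],
    [-0.95,-0.4,0,0,0,0]
  ]
}}

```text
t: 44.05
tool_pos: [0.5149, 0.162, 0.299]
orientation: [2.099, 2.338, -0.002]
force: [0.5, 0.6, -5.1]
opening: 0.0235
gripper_force: 25.0
```

Request:
{"op": "arm_command", "data": {
  "increments": [
    [-0.1,-0.03,0,0,0,0],
    [-0.19,-0.045,0,0,0,0],
    [-0.19,-0.045,0.1,0,0,0],
    [-0.19,-0.045,0.2,0,0,0],
    [-0.19,-0.045,0.2,0,0,0]
  ]
}}

```text
t: 44.68
tool_pos: [0.5101, 0.1252, 0.2573]
orientation: [-2.093, -2.339, 0.005]
force: [-0.7, -0.8, -4.5]
opening: 0.0232
gripper_force: 25.0
```

Run:
```python
from h import *
s=st();print(inc([.5111,.1258,.0775],1.679,s))
```

```text
t 44.67 g [0.5095 0.1251 0.0903] yaw 1.6816 tilt [-0.0038 -0.0006] q [ 0.14  0.05  1.85 -0.    1.24  0.03] F [-0.7 -0.8 -4.5] open 0.0232
[0.0022, 0.0053, 0.0642, -0.0012, 0.0001, 0.0008]
```

Request:
{"op": "arm_command", "data": {
  "increments": [
    [0.002,0.003,0.03,0,0,0],
    [0.002,0.003,0.06,0,0,0],
    [0.002,0.003,0.06,0,0,0],
    [0.002,0.003,0.06,0,0,0],
    [0.002,0.003,0.06,0,0,0]
  ]
}}

```text
t: 45.3
tool_pos: [0.5116, 0.1262, 0.2475]
orientation: [2.095, 2.341, 0.001]
force: [0.6, -0.1, -5.5]
opening: 0.0231
gripper_force: 25.0
```

Request:
{"op": "arm_command", "data": {
  "increments": [
    [0,0,0.005,0,0,0],
    [0,0,0.01,0,0,0],
    [0,0,0.015,0,0,0],
    [0,0,0.015,0,0,0],
    [0,0,0.015,0,0,0]
  ]
}}

```text
t: 45.92
tool_pos: [0.5115, 0.1262, 0.2441]
orientation: [-2.095, -2.341, 0.0]
force: [0.2, 0.5, -4.5]
opening: 0.0233
gripper_force: 25.0
```

Run:
```python
from h import *
s=st();print(inc([.5111,.1258,.0742],1.679,s)); cam('scene','s20.png')
```

```text
t 45.92 g [0.5114 0.1262 0.0771] yaw 1.6816 tilt [-0.0001 -0.    ] q [ 0.14  0.07  1.85 -0.    1.21  0.03] F [ 0.2  0.5 -4.5] open 0.0233
[-0.0018, -0.002, 0.0145, -0.0, 0.0, 0.0008]
```

Request:
{"op": "arm_command", "data": {
  "increments": [
    [0,0,0.006,0,0,0],
    [0,0,0.012,0,0,0],
    [0,0,0.012,0,0,0],
    [0,0,0.012,0,0,0],
    [0,0,0.012,0,0,0]
  ]
}}

```text
t: 46.6
tool_pos: [0.5115, 0.1263, 0.2419]
orientation: [-2.095, -2.341, -0.0]
force: [-1.4, 2.1, -0.7]
opening: 0.0233
gripper_force: 25.0
```

Run:
```python
from h import *
s=st(); cam('scene','s21.png'); print(shift('s20.png','s21.png',397,217,10,10))
```

```text
t 46.6 g [0.5115 0.1263 0.0749] yaw 1.6816 tilt [0.0001 0.0001] q [0.14 0.08 1.85 0.   1.21 0.03] F [-1.4  2.1 -0.7] open 0.0233
[0.   0.83 0.99]
```

Request:
{"op": "arm_command", "data": {
  "increments": [
    [0,0,0,0,0,0],
    [0,0,0,0,0,0],
    [0,0,0,0,0,0],
    [0,0,0,0,0,0],
    [0,0,0,0,0,0]
  ],
  "fingers": 0
}}

```text
t: 47.28
tool_pos: [0.5115, 0.1262, 0.2418]
orientation: [2.095, 2.341, 0.0]
force: [-0.4, -0.5, 0.3]
opening: 0.0463
gripper_force: 0.0
```

Request:
{"op": "arm_command", "data": {
  "increments": [
    [0,0,0,0,0,0],
    [0,0,0,0,0,0],
    [0,0,0,0,0,0],
    [0,0,0,0,0,0],
    [0,0,0,0,0,0]
  ]
}}

```text
t: 47.9
tool_pos: [0.5115, 0.1262, 0.2417]
orientation: [2.095, 2.341, 0.0]
force: [0.4, 0.5, -0.6]
opening: 0.0463
gripper_force: 0.0
```

Run:
```python
from h import *
s=st(); c=cam('scene','s22.png'); w=cam('wrist','w22.png'); np.savez('w22.npz',**w)
k=[.5121,.1168,1.681]; q=proj(c,loc(k,[[-.085,0,.07],[.085,0,.07]])); print(q)
for u,v in q: print(shift('s21.png','s22.png',int(u),int(v),9,10))
```

```text
t 47.9 g [0.5115 0.1262 0.0747] yaw 1.6816 tilt [0. 0.] q [0.14 0.08 1.85 0.   1.21 0.03] F [ 0.4  0.5 -0.6] open 0.0463
[[337.54967852 207.88598808]
 [403.69208253 217.54702655]]
[ 0.33 -1.    0.98]
[0.17 1.   0.99]
```

It floats with the +y end down about 0.04 rad, so it is about 1.9 mm off. Moving the clip will supply about 1.2 mm of that, so I'll shift the rod 0.9 mm towards -y.

Request:
{"op": "arm_command", "data": {
  "increments": [
    [0,0,0,0,0,0],
    [0,0,0,0,0,0],
    [0,0,0,0,0,0],
    [0,0,0,0,0,0],
    [0,0,0,0,0,0]
  ],
  "fingers": 1,
  "force": 20
}}

```text
t: 48.62
tool_pos: [0.5113, 0.1262, 0.2416]
orientation: [-2.095, -2.341, 0.001]
force: [-2.6, 1.3, 1.3]
opening: 0.0234
gripper_force: 20.0
```

Request:
{"op": "arm_command", "data": {
  "increments": [
    [0,0,-0.015,0,0,0],
    [-0.0045,0,-0.015,0,0,0],
    [-0.0045,0,-0.015,0,0,0],
    [-0.0045,0,0,0,0,0],
    [-0.0045,0,0,0,0,0]
  ]
}}

```text
t: 49.25
tool_pos: [0.5116, 0.1254, 0.242]
orientation: [-2.095, -2.341, -0.0]
force: [-1.8, -0.1, 1.0]
opening: 0.0235
gripper_force: 20.0
```

Request:
{"op": "arm_command", "data": {
  "increments": [
    [0,0,0,0,0,0],
    [0,0,0,0,0,0],
    [0,0,0,0,0,0],
    [0,0,0,0,0,0],
    [0,0,0,0,0,0]
  ],
  "fingers": 0.1
}}

```text
t: 49.88
tool_pos: [0.5116, 0.1253, 0.2417]
orientation: [2.095, 2.341, 0.0]
force: [-0.4, -0.6, -1.3]
opening: 0.0418
gripper_force: 0.0
```

Request:
{"op": "arm_command", "data": {
  "increments": [
    [0,0,-0.1,0,0,0],
    [0,0,-0.3,0,0,0],
    [0,0,-0.5,0,0,0],
    [-0.2,0,-0.7,0,0,0],
    [-0.4,0,-0.7,0,0,0]
  ]
}}

```text
t: 50.5
tool_pos: [0.5215, 0.0453, 0.3864]
orientation: [2.089, 2.338, 0.008]
force: [0.2, 0.8, -0.1]
opening: 0.0418
gripper_force: 0.0
```

Request:
{"op": "arm_command", "data": {
  "increments": [
    [-0.1,0,0,0,0,0],
    [-0.1,0,0,0,0,0],
    [-0.1,0,0,0,0,0],
    [-0.1,0,0,0,0,0],
    [-0.1,0,0,0,0,0]
  ]
}}

```text
t: 51.12
tool_pos: [0.5226, 0.0266, 0.3816]
orientation: [-2.094, -2.342, 0.0]
force: [-0.3, 0.1, 0.6]
opening: 0.0422
gripper_force: 0.0
```

Run:
```python
from h import *
s=st(); c=cam('scene','s23.png'); w=cam('wrist','w23.png'); np.savez('w23.npz',**w)
k=[.5121,.1168,1.681]; q=proj(c,loc(k,[[-.085,0,.07],[.085,0,.07]]))
for u,v in q: print(shift('s21.png','s23.png',int(u),int(v),9,10),shift('s22.png','s23.png',int(u),int(v),9,10))
im=cv2.imread('pics/w23.png',0); k=[.513,.1083,1.681]
p=projw(w,loc(k,[[-.1,0,.088],[.1,0,.088],[.045,0,.105]])); print(p)
u=int(p[2,0]); print([(r,int(im[r,u-2:u+3].mean())) for r in range(int(max(p[1,1]-15,0)),int(p[0,1])+15,2)])
r=int(p[2,1]); print(r,u,[int(x) for x in im[r,u-18:u+19]])
```

```text
t 51.12 g [0.5225 0.0266 0.2146] yaw 1.6826 tilt [-0.0002  0.0001] q [-0.05 -0.07  1.73  0.    1.48 -0.16] F [-0.3  0.1  0.6] open 0.0422
[-0.33  0.17  0.86] [-0.67  0.83  0.85]
[0.   0.67 0.84] [-0.17 -0.5   0.82]
[[320.69836134 218.39676592]
 [321.08025657   1.10219195]
 [320.95685107  56.05077553]]
[(0, 135), (2, 136), (4, 98), (6, 78), (8, 80), (10, 82), (12, 70), (14, 45), (16, 176), (18, 182), (20, 182), (22, 182), (24, 183), (26, 183), (28, 183), (30, 184), (32, 184), (34, 184), (36, 184), (38, 177), (40, 183), (42, 185), (44, 185), (46, 190), (48, 93), (50, 38), (52, 43), (54, 42), (56, 42), (58, 38), (60, 30), (62, 39), (64, 38), (66, 107), (68, 186), (70, 187), (72, 188), (74, 188), (76, 181), (78, 186), (80, 188), (82, 187), (84, 187), (86, 187), (88, 188), (90, 188), (92, 188), (94, 188), (96, 189), (98, 188), (100, 188), (102, 188), (104, 189), (106, 188), (108, 189), (110, 188), (112, 189), (114, 188), (116, 189), (118, 189), (120, 189), (122, 188), (124, 189), (126, 188), (128, 188), (130, 188), (132, 188), (134, 188), (136, 188), (138, 187), (140, 189), (142, 188), (144, 188), (146, 187), (148, 187), (150, 187), (152, 187), (154, 187), (156, 187), (158, 188), (160, 169), (162, 107), (164, 106), (166, 107), (168, 107), (170, 107), (172, 107), (174, 107), (176, 106), (178, 107), (180, 106), (182, 106), (184, 107), (186, 107), (188, 63), (190, 50), (192, 54), (194, 53), (196, 53), (198, 55), (200, 81), (202, 86), (204, 112), (206, 117), (208, 138), (210, 139), (212, 138), (214, 136), (216, 139), (218, 139), (220, 137), (222, 139), (224, 138), (226, 136), (228, 135), (230, 138), (232, 139)]
56 320 [105, 101, 97, 91, 72, 66, 74, 81, 67, 48, 42, 40, 42, 41, 42, 45, 41, 42, 45, 42, 44, 43, 35, 26, 79, 158, 172, 166, 160, 156, 143, 128, 103, 96, 94, 95, 93]
```

Run:
```python
from h import *
w=dict(np.load('w23.npz'))
print(w['T'][:3,3])
for r in(48,59.5,66): print(r,px2ww(w,318.5,r,.105),px2ww(w,318.5,r,.089))
for r,z in((4,.088),(207,.088),(202,.088)): print(px2ww(w,319,r,z))
k=[.5129,.1085,1.68]; print(inc(loc(k,[[.0455,0,.105]])[0],1.68))
```

```text
[0.51315959 0.10911183 0.36126401]
48 [0.50530416 0.15965683 0.105     ] [0.5048137  0.16281264 0.089     ]
59.5 [0.50640332 0.14989251 0.105     ] [0.50598149 0.15243867 0.089     ]
66 [0.50701779 0.14442667 0.105     ] [0.50663432 0.14663158 0.089     ]
[0.50051855 0.20462714 0.088     ]
[0.52117439 0.01993554 0.088     ]
[0.52064062 0.02476599 0.088     ]
[0.6409, -0.0019, 0.5484, -0.0, -0.0, 0.0007]
```

Run:
```python
from h import *
print(inc([.507,.1548,.105],1.68))
```

```text
[0.6467, -0.006, 0.5484, -0.0, -0.0, 0.0007]
```

Request:
{"op": "arm_command", "data": {
  "increments": [
    [0.25,0,0.05,0,0,0],
    [0.5,-0.004,0.15,0,0,0],
    [0.646,-0.006,0.3,0,0,0],
    [0.646,-0.006,0.45,0,0,0],
    [0.646,-0.006,0.45,0,0,0]
  ],
  "fingers": 0.2
}}

```text
t: 51.85
tool_pos: [0.5058, 0.1545, 0.2891]
orientation: [-2.092, -2.34, 0.007]
force: [-0.3, -0.9, 0.6]
opening: 0.0373
gripper_force: 0.0
```

Request:
{"op": "arm_command", "data": {
  "increments": [
    [0,0,0,0,0,0],
    [0,0,0,0,0,0],
    [0,0,0,0,0,0],
    [0,0,0,0,0,0],
    [0,0,0,0,0,0]
  ]
}}

```text
t: 52.48
tool_pos: [0.5072, 0.1541, 0.2919]
orientation: [2.095, 2.341, 0.0]
force: [0.4, 0.0, 0.7]
opening: 0.0371
gripper_force: 0.0
```

Run:
```python
from h import *
st();print(inc([.507,.1548,.105],1.68))
```

```text
t 52.48 g [0.5072 0.1541 0.1249] yaw 1.6814 tilt [0.0002 0.0001] q [0.2  0.03 1.81 0.   1.31 0.09] F [0.4 0.  0.7] open 0.0371
[0.0035, -0.0007, 0.0996, 0.0001, -0.0, 0.0005]
```

Request:
{"op": "arm_command", "data": {
  "increments": [
    [0.0035,0,0.05,0,0,0],
    [0.0035,0,0.1,0,0,0],
    [0.0035,0,0.1,0,0,0],
    [0.0035,0,0.1,0,0,0],
    [0.0035,0,0.1,0,0,0]
  ]
}}

```text
t: 53.1
tool_pos: [0.5073, 0.1549, 0.2721]
orientation: [2.095, 2.341, 0.001]
force: [0.6, 0.3, -0.2]
opening: 0.0371
gripper_force: 0.0
```

Request:
{"op": "arm_command", "data": {
  "increments": [
    [0,0,0,0,0,0],
    [0,0,0,0,0,0],
    [0,0,0,0,0,0],
    [0,0,0,0,0,0],
    [0,0,0,0,0,0]
  ],
  "fingers": 1,
  "force": 4
}}

```text
t: 53.72
tool_pos: [0.5072, 0.1549, 0.2718]
orientation: [2.095, 2.341, 0.0]
force: [0.7, -0.3, 0.2]
opening: 0.012
gripper_force: 4.0
```

Run:
```python
from h import *
st();print(inc([.5129,.1090,.105],1.681)); cam('scene','s24.png')
```

```text
t 53.73 g [0.5072 0.1549 0.1048] yaw 1.6816 tilt [0.0003 0.    ] q [ 0.2   0.05  1.82 -0.    1.27  0.09] F [ 0.7 -0.3  0.2] open 0.012
[-0.2313, 0.0032, -0.001, 0.0001, 0.0, 0.0002]
```

Request:
{"op": "arm_command", "data": {
  "increments": [
    [-0.02,0,0,0,0,0],
    [-0.045,0,0,0,0,0],
    [-0.07,0.001,0,0,0,0],
    [-0.095,0.001,0,0,0,0],
    [-0.12,0.0015,0,0,0,0]
  ]
}}

```text
t: 54.4
tool_pos: [0.5102, 0.1307, 0.2719]
orientation: [2.095, 2.341, 0.0]
force: [1.5, 1.2, 2.4]
opening: 0.0121
gripper_force: 4.0
```

Request:
{"op": "arm_command", "data": {
  "increments": [
    [-0.03,0,0,0,0,0],
    [-0.06,0.001,0,0,0,0],
    [-0.09,0.0015,0,0,0,0],
    [-0.112,0.0017,0,0,0,0],
    [-0.112,0.0017,0,0,0,0]
  ]
}}

```text
t: 55.02
tool_pos: [0.513, 0.1083, 0.272]
orientation: [2.095, 2.34, -0.0]
force: [0.3, -0.4, 5.4]
opening: 0.0121
gripper_force: 4.0
```

Request:
{"op": "arm_command", "data": {
  "increments": [
    [0,0,0,0,0,0],
    [0,0,0,0,0,0],
    [0,0,0,0,0,0],
    [0,0,0,0,0,0],
    [0,0,0,0,0,0]
  ],
  "fingers": 0.2
}}

```text
t: 55.65
tool_pos: [0.5128, 0.1089, 0.2717]
orientation: [-2.095, -2.341, 0.0]
force: [0.9, 0.1, 0.1]
opening: 0.0371
gripper_force: 0.0
```

Run:
```python
from h import *
st()
```

```text
t 55.65 g [0.5128 0.1089 0.1047] yaw 1.6817 tilt [-0.0001  0.    ] q [0.11 0.03 1.84 0.   1.27 0.  ] F [0.9 0.1 0.1] open 0.0371
```

Request:
{"op": "arm_command", "data": {
  "increments": [
    [0,0,-0.1,0,0,0],
    [0,0,-0.3,0,0,0],
    [0,0,-0.55,0,0,0],
    [-0.2,0,-0.55,0,0,0],
    [-0.42,0,-0.55,0,0,0]
  ]
}}

```text
t: 56.28
tool_pos: [0.5224, 0.0249, 0.383]
orientation: [2.092, 2.342, 0.002]
force: [0.2, 0.2, 0.0]
opening: 0.0373
gripper_force: 0.0
```

Request:
{"op": "arm_command", "data": {
  "increments": [
    [0,0,0,0,0,0],
    [0,0,0,0,0,0],
    [0,0,0,0,0,0],
    [0,0,0,0,0,0],
    [0,0,0,0,0,0]
  ]
}}

```text
t: 56.9
tool_pos: [0.5221, 0.0259, 0.3817]
orientation: [-2.094, -2.342, 0.0]
force: [0.1, 0.3, -0.1]
opening: 0.0372
gripper_force: 0.0
```

Run:
```python
from h import *
s=st(); c=cam('scene','s25.png'); w=cam('wrist','w25.png'); np.savez('w25.npz',**w)
k=[.5121,.1168,1.681]; q=proj(c,loc(k,[[-.085,0,.07],[.085,0,.07]]))
for u,v in q: print(shift('s21.png','s25.png',int(u),int(v),9,10),shift('s23.png','s25.png',int(u),int(v),9,10))
im=cv2.imread('pics/w25.png',0); k=[.5129,.1085,1.681]
p=projw(w,loc(k,[[-.1,0,.088],[.1,0,.088],[0,0,.105]])); print(p)
u=int(p[2,0])-1; r0=int(p[2,1]); print([(r,int(im[r,u-2:u+3].mean())) for r in range(r0-14,r0+15)])
for r in range(r0-10,r0+12,4): print(r,px2ww(w,u,r,.105)[:2])
```

```text
t 56.9 g [0.5221 0.0259 0.2147] yaw 1.6825 tilt [-0.0001  0.0001] q [-0.05 -0.07  1.73  0.    1.48 -0.16] F [ 0.1  0.3 -0.1] open 0.0372
[-0.5   0.83  0.83] [-0.17  0.5   0.96]
[0.   0.   0.84] [ 0.   -0.5   0.99]
[[3.21191058e+02 2.17513081e+02]
 [3.21562591e+02 2.46153651e-01]
 [3.21404307e+02 1.08865252e+02]]
[(94, 187), (95, 187), (96, 186), (97, 187), (98, 190), (99, 177), (100, 120), (101, 63), (102, 45), (103, 41), (104, 45), (105, 48), (106, 49), (107, 48), (108, 49), (109, 49), (110, 47), (111, 47), (112, 49), (113, 47), (114, 44), (115, 43), (116, 41), (117, 53), (118, 113), (119, 180), (120, 189), (121, 186), (122, 185)]
98 [0.51076155 0.11731224]
102 [0.51113021 0.11401972]
106 [0.51149858 0.11072909]
110 [0.51186677 0.10743926]
114 [0.5122349  0.10414913]
118 [0.5126031 0.1008576]
```

Rod_c is level (about -0.016 rad), with its clip at y≈0.108, over the knife. Next I pick it up and take it to station 1.

Run:
```python
from h import *
print(inc([.5129,.1087,.0745],1.681))
```

```text
[0.4176, 0.0003, 0.7011, -0.0, -0.0, 0.0004]
```

Request:
{"op": "arm_command", "data": {
  "increments": [
    [0.2,0,0,0,0,0],
    [0.418,0,0.1,0,0,0],
    [0.418,0,0.3,0,0,0],
    [0.418,0,0.4,0,0,0],
    [0.418,0,0.4,0,0,0]
  ],
  "fingers": 0
}}

```text
t: 57.62
tool_pos: [0.512, 0.1086, 0.2998]
orientation: [-2.093, -2.34, 0.005]
force: [0.3, 0.0, 0.8]
opening: 0.0464
gripper_force: 0.0
```

Request:
{"op": "arm_command", "data": {
  "increments": [
    [0,0,0,0,0,0],
    [0,0,0.1,0,0,0],
    [0,0,0.2,0,0,0],
    [0,0,0.3,0,0,0],
    [0,0,0.3,0,0,0]
  ]
}}

```text
t: 58.25
tool_pos: [0.5128, 0.1083, 0.2416]
orientation: [-2.095, -2.34, 0.001]
force: [0.0, -0.3, 0.5]
opening: 0.0465
gripper_force: 0.0
```

Run:
```python
from h import *
st();print(inc([.5129,.1087,.0745],1.681))
```

```text
t 58.25 g [0.5126 0.1082 0.0746] yaw 1.6813 tilt [-0.0011 -0.0001] q [ 0.11  0.07  1.86  0.    1.21 -0.  ] F [ 0.  -0.3  0.5] open 0.0465
[0.0021, 0.001, 0.0005, -0.0003, -0.0, 0.0001]
```

Request:
{"op": "arm_command", "data": {
  "increments": [
    [0,0,0,0,0,0],
    [0,0,0,0,0,0],
    [0,0,0,0,0,0],
    [0,0,0,0,0,0],
    [0,0,0,0,0,0]
  ],
  "fingers": 1,
  "force": 25
}}

```text
t: 58.88
tool_pos: [0.513, 0.1085, 0.2429]
orientation: [2.095, 2.341, 0.0]
force: [-3.9, -1.1, 7.7]
opening: 0.0241
gripper_force: 25.0
```

Request:
{"op": "arm_command", "data": {
  "increments": [
    [0,0,-0.1,0,0,0],
    [0,0,-0.3,0,0,0],
    [0,0,-0.4,0,0,0],
    [-0.1,0,-0.4,0,0,0.02],
    [-0.3,0,-0.4,0,0,0.06]
  ]
}}

```text
t: 59.5
tool_pos: [0.5193, 0.0492, 0.3219]
orientation: [-2.307, -2.132, -0.0]
force: [0.0, -0.2, -4.4]
opening: 0.0229
gripper_force: 25.0
```

Run:
```python
from h import *
st();print(inc([.4196,-.2139,.15],1.4726))
```

```text
t 59.5 g [0.5193 0.0493 0.1549] yaw 1.4923 tilt [-0.      0.0004] q [-0.   -0.03  1.8   0.    1.36  0.07] F [ 0.  -0.2 -4.4] open 0.0229
[-1.3505, -0.3937, 0.0238, -0.0, -0.0001, 0.0063]
```

Request:
{"op": "arm_command", "data": {
  "increments": [
    [-0.25,-0.07,0,0,0,0.006],
    [-0.5,-0.14,0,0,0,0.006],
    [-0.75,-0.21,0,0,0,0.006],
    [-0.98,-0.3,0,0,0,0.006],
    [-0.98,-0.3,0,0,0,0.006]
  ]
}}

```text
t: 60.12
tool_pos: [0.443, -0.1444, 0.3214]
orientation: [-2.331, -2.106, 0.002]
force: [-0.4, 1.4, -4.8]
opening: 0.0236
gripper_force: 25.0
```

Request:
{"op": "arm_command", "data": {
  "increments": [
    [-0.2,-0.05,0,0,0,0],
    [-0.37,-0.094,0.05,0,0,0],
    [-0.37,-0.094,0.25,0,0,0],
    [-0.37,-0.094,0.25,0,0,0],
    [-0.37,-0.094,0.25,0,0,0]
  ]
}}

```text
t: 60.75
tool_pos: [0.4191, -0.2132, 0.2725]
orientation: [-2.325, -2.113, -0.0]
force: [-0.5, 0.4, -3.9]
opening: 0.0237
gripper_force: 25.0
```

Run:
```python
from h import *
st();print(inc([.4196,-.2139,.055],1.4726))
```

```text
t 60.75 g [ 0.4191 -0.2132  0.1055] yaw 1.4751 tilt [0.0001 0.0002] q [-0.58 -0.12  1.99  0.    1.27 -0.48] F [-0.5  0.4 -3.9] open 0.0237
[-0.0031, 0.0027, 0.2523, 0.0, -0.0001, 0.0008]
```

Request:
{"op": "arm_command", "data": {
  "increments": [
    [-0.003,0.003,0.12,0,0,0],
    [-0.003,0.003,0.25,0,0,0],
    [-0.003,0.003,0.25,0,0,0],
    [-0.003,0.003,0.25,0,0,0],
    [-0.003,0.003,0.25,0,0,0]
  ]
}}

```text
t: 61.38
tool_pos: [0.42, -0.2148, 0.2235]
orientation: [2.324, 2.11, 0.001]
force: [0.0, 0.1, -5.0]
opening: 0.0233
gripper_force: 25.0
```

Request:
{"op": "arm_command", "data": {
  "increments": [
    [0,0,0.01,0,0,0],
    [0,0,0.02,0,0,0],
    [0,0,0.027,0,0,0],
    [0,0,0.027,0,0,0],
    [0,0,0.027,0,0,0]
  ]
}}

```text
t: 62.0
tool_pos: [0.4193, -0.2148, 0.2184]
orientation: [2.326, 2.112, -0.001]
force: [-11.6, 5.1, 17.9]
opening: 0.0236
gripper_force: 25.0
```

Run:
```python
from h import *
st()
```

```text
t 62.0 g [ 0.4192 -0.2148  0.0514] yaw 1.4743 tilt [-0.0005 -0.0005] q [-0.58 -0.04  2.02 -0.    1.16 -0.49] F [-11.6   5.1  17.9] open 0.0236
```

Request:
{"op": "arm_command", "data": {
  "increments": [
    [0,0,0,0,0,0],
    [0,0,0,0,0,0],
    [0,0,0,0,0,0],
    [0,0,0,0,0,0],
    [0,0,0,0,0,0]
  ],
  "fingers": 0
}}

```text
t: 62.62
tool_pos: [0.4192, -0.2144, 0.2163]
orientation: [-2.326, -2.112, -0.0]
force: [-0.5, -0.5, -0.6]
opening: 0.0466
gripper_force: 0.0
```

Request:
{"op": "arm_command", "data": {
  "increments": [
    [0,0,-0.1,0,0,0],
    [0,0,-0.3,0,0,0],
    [0,0,-0.65,0,0,0],
    [0,0,-0.65,0,0,0],
    [0,0,-0.65,0,0,0]
  ]
}}

```text
t: 63.25
tool_pos: [0.4194, -0.2146, 0.3469]
orientation: [2.325, 2.111, 0.001]
force: [-1.5, 0.2, -0.7]
opening: 0.0466
gripper_force: 0.0
```

Run:
```python
from h import *
s=st(); c=cam('wrist','w30.png'); np.savez('w30.npz',**c); print([np.round(loc(S[1],[[.048,.05,0]])[0],4)])
for j,o,z in ((0,.034,.16),(0,.034,.0915)): g,a=sweep(1,j,off=o,z=z); print(np.round(g,4),inc(g,a,s))
```

```text
t 63.25 g [ 0.4196 -0.2147  0.1799] yaw 1.4743 tilt [ 0.0015 -0.0009] q [-0.58 -0.19  1.91  0.    1.42 -0.49] F [-1.5  0.2 -0.7] open 0.0466
[array([ 0.4647, -0.2666,  0.    ])]
[ 0.5002 -0.3155  0.16  ] [-0.4631, 0.4508, 0.1004, 0.0005, 0.0003, -0.0409]
[ 0.5002 -0.3155  0.0915] [-0.4629, 0.4503, 0.4429, 0.0005, 0.0003, -0.0409]
```

Request:
{"op": "arm_command", "data": {
  "increments": [
    [-0.2,0.2,0,0,0,-0.02],
    [-0.4,0.4,0.05,0,0,-0.041],
    [-0.463,0.45,0.12,0,0,-0.041],
    [-0.463,0.45,0.3,0,0,-0.041],
    [-0.463,0.45,0.44,0,0,-0.041]
  ],
  "fingers": 1
}}

```text
t: 63.92
tool_pos: [0.4987, -0.3147, 0.2538]
orientation: [-2.182, -2.253, 0.001]
force: [0.2, -0.7, 0.5]
opening: 0.0022
gripper_force: 0.0
```

Request:
{"op": "arm_command", "data": {
  "increments": [
    [0,0,0,0,0,0],
    [0,0,0,0,0,0],
    [0,0,0,0,0,0],
    [0,0,0,0,0,0],
    [0,0,0,0,0,0]
  ]
}}

```text
t: 64.55
tool_pos: [0.5, -0.3154, 0.2591]
orientation: [2.185, 2.256, 0.0]
force: [-0.4, -0.7, -0.6]
opening: 0.0003
gripper_force: 0.0
```

Run:
```python
from h import *
s=st(); 
for j in (.15,.32,.49,.66,.83): print(inc(*sweep(1,j,off=.0255),s))
```

```text
t 64.55 g [ 0.5002 -0.3155  0.0921] yaw 1.603 tilt [ 0.001  -0.0007] q [-0.65  0.22  1.66  0.    1.26 -0.68] F [-0.4 -0.7 -0.6] open 0.0003
[-0.0165, -0.0803, 0.0031, 0.0003, 0.0002, 0.0479]
[-0.0276, -0.1266, 0.003, 0.0003, 0.0002, 0.102]
[-0.0308, -0.1742, 0.003, 0.0004, 0.0002, 0.1561]
[-0.0258, -0.2216, 0.0029, 0.0004, 0.0001, 0.2102]
[-0.013, -0.2675, 0.0029, 0.0004, 0.0001, 0.2643]
```

Request:
{"op": "arm_command", "data": {
  "increments": [
    [-0.017,-0.08,0,0,0,0.048],
    [-0.028,-0.127,0,0,0,0.102],
    [-0.031,-0.174,0,0,0,0.156],
    [-0.026,-0.222,0,0,0,0.21],
    [-0.013,-0.268,0,0,0,0.264]
  ]
}}

```text
t: 65.18
tool_pos: [0.4468, -0.3202, 0.2595]
orientation: [2.91, 1.176, 0.003]
force: [3.4, -1.8, 1.2]
opening: 0.0004
gripper_force: 1.5
```

Run:
```python
from h import *
s=st(); 
for j in (1.0,1.17,1.34,1.52,1.7): print(inc(*sweep(1,j,off=.0255),s))
```

```text
t 65.17 g [ 0.4473 -0.3206  0.0925] yaw 0.7679 tilt [ 0.0029 -0.0023] q [-0.72  0.11  1.78  0.    1.24  0.09] F [ 3.4 -1.8  1.2] open 0.0004
[-0.017, -0.0461, 0.005, 0.0011, -0.0003, 0.0526]
[-0.0275, -0.0926, 0.0049, 0.0011, -0.0004, 0.1067]
[-0.0299, -0.1402, 0.0047, 0.0011, -0.0005, 0.1608]
[-0.0237, -0.1903, 0.0045, 0.0011, -0.0006, 0.2181]
[-0.0086, -0.2384, 0.0043, 0.001, -0.0007, 0.2754]
```

Request:
{"op": "arm_command", "data": {
  "increments": [
    [-0.017,-0.046,0,0,0,0.053],
    [-0.028,-0.093,0,0,0,0.107],
    [-0.03,-0.14,0,0,0,0.161],
    [-0.024,-0.19,0,0,0,0.218],
    [-0.009,-0.238,0,0,0,0.275]
  ]
}}

```text
t: 65.8
tool_pos: [0.4121, -0.2875, 0.2596]
orientation: [3.135, -0.151, 0.004]
force: [1.8, -3.0, 1.4]
opening: 0.0001
gripper_force: 1.7
```

Request:
{"op": "arm_command", "data": {
  "increments": [
    [0,-0.008,0,0,0,0],
    [0,-0.016,0,0,0,0],
    [0,-0.022,0,0,0,0],
    [0,-0.022,0,0,0,0],
    [0,-0.022,0,0,0,0]
  ]
}}

```text
t: 66.42
tool_pos: [0.4124, -0.283, 0.259]
orientation: [3.137, -0.136, 0.0]
force: [-2.0, -2.5, 5.9]
opening: 0.0005
gripper_force: 3.4
```

Run:
```python
from h import *
s=st(); print(inc(*sweep(1,1.7,off=.0255),s))
```

```text
t 66.42 g [ 0.4124 -0.2832  0.092 ] yaw -0.0869 tilt [ 0.0002 -0.0011] q [-0.7  -0.02  1.92 -0.    1.24  0.95] F [-2.  -2.5  5.9] open 0.0005
[0.0019, 0.0201, 0.0026, 0.0004, -0.0001, 0.0034]
```

Request:
{"op": "arm_command", "data": {
  "increments": [
    [0,-0.008,0,0,0,0],
    [0,-0.016,0,0,0,0],
    [0,-0.025,0,0,0,0],
    [0,-0.025,0,0,0,0],
    [0,-0.025,0,0,0,0]
  ]
}}

```text
t: 67.05
tool_pos: [0.4127, -0.2802, 0.2598]
orientation: [3.132, -0.137, 0.002]
force: [-4.6, -15.8, 4.2]
opening: 0.0004
gripper_force: 7.1
```

Run:
```python
from h import *
s=st(); print(inc(*sweep(1,1.7,off=.0255),s))
```

```text
t 67.05 g [ 0.4129 -0.2813  0.0928] yaw -0.0875 tilt [ 0.001  -0.0069] q [-0.7  -0.02  1.92 -0.    1.24  0.96] F [ -4.6 -15.8   4.2] open 0.0004
[0.0015, 0.0345, 0.0069, 0.0022, -0.0005, 0.0032]
```

Request:
{"op": "arm_command", "data": {
  "increments": [
    [0,0.05,0,0,0,0],
    [0,0.05,-0.1,0,0,0],
    [0,0.05,-0.25,0,0,-0.05],
    [0,0.05,-0.3,0,0,-0.1],
    [0,0.05,-0.3,0,0,-0.15]
  ],
  "fingers": 0
}}

```text
t: 67.68
tool_pos: [0.4121, -0.2875, 0.319]
orientation: [-3.082, -0.607, -0.002]
force: [0.2, -0.2, -0.1]
opening: 0.0443
gripper_force: 0.0
```

Request:
{"op": "arm_command", "data": {
  "increments": [
    [0,0,0,0,0,-0.06],
    [0,0,0,0,0,-0.12],
    [0,0,0,0,0,-0.18],
    [0,0,0,0,0,-0.24],
    [0,0,0,0,0,-0.3]
  ]
}}

```text
t: 68.3
tool_pos: [0.4117, -0.2871, 0.3175]
orientation: [-2.473, -1.934, -0.001]
force: [0.5, 0.6, -0.2]
opening: 0.0465
gripper_force: 0.0
```

Request:
{"op": "arm_command", "data": {
  "increments": [
    [0,0,0,0,0,-0.06],
    [0,0,0,0,0,-0.12],
    [0,0,0,0,0,-0.18],
    [0,0,0,0,0,-0.24],
    [0,0,0,0,0,-0.3]
  ]
}}

```text
t: 68.92
tool_pos: [0.4117, -0.2871, 0.3175]
orientation: [-1.333, -2.843, -0.002]
force: [-0.4, -0.1, -0.5]
opening: 0.0464
gripper_force: 0.0
```

Request:
{"op": "arm_command", "data": {
  "increments": [
    [0,0,0,0,0,-0.06],
    [0,0,0,0,0,-0.12],
    [0,0,0,0,0,-0.18],
    [0,0,0,0,0,-0.2],
    [0,0,0,0,0,-0.2]
  ]
}}

```text
t: 69.55
tool_pos: [0.4117, -0.2872, 0.3176]
orientation: [-0.401, -3.115, -0.002]
force: [-0.3, -0.4, -0.2]
opening: 0.0466
gripper_force: 0.0
```

Run:
```python
from h import *
s=st(); g,th=knob(1,.15); print(g,inc(g,th-.1,s))
```

```text
t 69.55 g [ 0.4116 -0.2869  0.1506] yaw 2.8857 tilt [-0.0009  0.0017] q [-0.71 -0.08  1.86  0.    1.36 -2.03] F [-0.3 -0.4 -0.2] open 0.0466
[np.float64(0.38005582066028315), np.float64(-0.2583044885274822), 0.15] [0.1897, 0.0996, 0.0033, 0.0005, -0.0004, -0.0186]
```

Request:
{"op": "arm_command", "data": {
  "increments": [
    [0.1,0.05,0,0,0,-0.018],
    [0.19,0.1,0,0,0,-0.018],
    [0.19,0.1,0,0,0,-0.018],
    [0.19,0.1,0,0,0,-0.018],
    [0.19,0.1,0,0,0,-0.018]
  ]
}}

```text
t: 70.18
tool_pos: [0.3805, -0.2588, 0.3184]
orientation: [0.315, 3.126, -0.0]
force: [0.4, -0.6, 0.1]
opening: 0.0467
gripper_force: 0.0
```

Run:
```python
from h import *
s=st(); c=cam('wrist','w31.png'); im=cv2.imread('pics/w31.png',0)
g,th=knob(1,.104); p=projw(c,g)[0]; print('pred',p)
m=np.zeros_like(im); m[180:285,285:360]=(im[180:285,285:360]<38)
n,l,stt,ct=cv2.connectedComponentsWithStats(m)
for i in range(1,n):
    if stt[i,4]>60:
        ys,xs=np.nonzero(l==i); P=np.array([px2ww(c,x,y,.104)[:2] for x,y in zip(xs,ys)]); q=P.mean(0); u,sv,v=np.linalg.svd(P-q,full_matrices=False)
        print(stt[i],ct[i],q,'ang',np.arctan2(v[0,1],v[0,0]),'len',np.ptp((P-q)@v[0]),np.ptp((P-q)@v[1]))
o=np.zeros((600,800,3),np.uint8); I=cv2.imread('pics/w31.png'); o[:400,:400]=cv2.resize(I[100:400,170:470],(400,400)); cv2.imwrite('pics/c31.png',o[:400,:400])
```

```text
t 70.17 g [ 0.3805 -0.2588  0.1514] yaw 2.9406 tilt [ 0.0002 -0.0001] q [-0.71 -0.2   1.97  0.    1.37 -2.08] F [ 0.4 -0.6  0.1] open 0.0467
pred [320.99583291 233.51473991]
[ 303  197   33   51 1107] [319.22673893 220.77326107] [ 0.37086692 -0.25764657] ang -0.22942741597197613 len 0.036250582779434666 0.021632210750695453
```

Request:
{"op": "arm_command", "data": {
  "increments": [
    [0,0,0.1,0,0,0.01],
    [0,0,0.22,0,0,0.01],
    [0,0,0.22,0,0,0.01],
    [0,0,0.22,0,0,0.01],
    [0,0,0.22,0,0,0.01]
  ]
}}

```text
t: 70.85
tool_pos: [0.3805, -0.2588, 0.2756]
orientation: [0.364, 3.119, -0.002]
force: [-0.3, 0.1, 0.1]
opening: 0.0462
gripper_force: 0.0
```

Request:
{"op": "arm_command", "data": {
  "increments": [
    [0,0,0,0,0,0],
    [0,0,0,0,0,0],
    [0,0,0,0,0,0],
    [0,0,0,0,0,0],
    [0,0,0,0,0,0]
  ],
  "fingers": 1,
  "force": 25
}}

```text
t: 71.47
tool_pos: [0.3799, -0.2592, 0.2745]
orientation: [-0.364, -3.12, 0.004]
force: [-2.0, -6.7, -2.6]
opening: 0.0119
gripper_force: 25.0
```

Request:
{"op": "arm_command", "data": {
  "increments": [
    [0,0,0,0,0,0.055],
    [0,0,0,0,0,0.11],
    [0,0,0,0,0,0.165],
    [0,0,0,0,0,0.22],
    [0,0,0,0,0,0.275]
  ]
}}

```text
t: 72.1
tool_pos: [0.3798, -0.2593, 0.2745]
orientation: [1.644, 2.676, -0.004]
force: [-2.5, -7.3, -1.9]
opening: 0.0117
gripper_force: 25.0
```

Run:
```python
from h import *
s=st(); print(s['wrist_torque'],s['joint_torque'][5])
```

```text
t 72.1 g [ 0.3798 -0.2597  0.1075] yaw 2.0395 tilt [-0.0004 -0.0025] q [-0.71 -0.15  2.01 -0.    1.28 -1.18] F [-2.5 -7.3 -1.9] open 0.0117
[-1.21050906  0.38055084  0.085097  ] -2.83254012465477
```

Request:
{"op": "arm_command", "data": {
  "increments": [
    [-0.004,-0.002,0,0,0,0.055],
    [-0.004,-0.002,0,0,0,0.11],
    [-0.004,-0.002,0,0,0,0.165],
    [-0.004,-0.002,0,0,0,0.22],
    [-0.004,-0.002,0,0,0,0.275]
  ]
}}

```text
t: 72.72
tool_pos: [0.3798, -0.2597, 0.2744]
orientation: [2.614, 1.742, -0.002]
force: [-2.1, -1.9, 0.4]
opening: 0.0117
gripper_force: 25.0
```

Request:
{"op": "arm_command", "data": {
  "increments": [
    [0,0,0,0,0,0.05],
    [0,0,0,0,0,0.1],
    [0,0,0,0,0,0.15],
    [0,0,0,0,0,0.2],
    [0,0,0,0,0,0.2]
  ]
}}

```text
t: 73.35
tool_pos: [0.3799, -0.2596, 0.2745]
orientation: [3.021, 0.86, -0.001]
force: [-2.5, -2.1, 2.1]
opening: 0.0123
gripper_force: 26.3
```

Run:
```python
from h import *
s=st(); print(s['wrist_torque'],s['joint_torque'][5])
```

```text
t 73.35 g [ 0.3798 -0.2597  0.1075] yaw 0.5546 tilt [-0.0006 -0.0009] q [-0.71 -0.15  2.01 -0.    1.28  0.31] F [-2.5 -2.1  2.1] open 0.0123
[-0.5428192   0.65862969  0.50323668] 2.281292974948883
```

Request:
{"op": "arm_command", "data": {
  "increments": [
    [0,0,0,0,0,0.02],
    [0,0,0,0,0,0.04],
    [0,0,0,0,0,0.04],
    [0,0,0,0,0,0.04],
    [0,0,0,0,0,0.04]
  ]
}}

```text
t: 73.97
tool_pos: [0.3802, -0.2593, 0.2745]
orientation: [3.069, 0.669, 0.001]
force: [1.0, -1.1, 1.6]
opening: 0.0139
gripper_force: 28.0
```

Request:
{"op": "arm_command", "data": {
  "increments": [
    [0,0,0,0,0,0],
    [0,0,0,0,0,0],
    [0,0,0,0,0,0],
    [0,0,-0.1,0,0,0],
    [0,0,-0.3,0,0,0]
  ],
  "fingers": 0
}}

```text
t: 74.6
tool_pos: [0.3793, -0.2587, 0.333]
orientation: [-3.066, -0.666, 0.004]
force: [0.6, -0.2, -0.1]
opening: 0.0465
gripper_force: 0.0
```

Request:
{"op": "arm_command", "data": {
  "increments": [
    [0,0,-0.5,0,0,-0.05],
    [0,0,-0.6,0,0,-0.1],
    [0,0,-0.6,0,0,-0.16],
    [0,0,-0.6,0,0,-0.22],
    [0,0,-0.6,0,0,-0.28]
  ]
}}

```text
t: 75.22
tool_pos: [0.38, -0.2593, 0.4544]
orientation: [2.491, 1.914, 0.0]
force: [0.4, 0.5, 0.8]
opening: 0.0463
gripper_force: 0.0
```

Run:
```python
from h import *
s=st(); print(inc([.48,-.2,.27],1.57,s))
```

```text
t 75.22 g [ 0.3801 -0.2593  0.2874] yaw 1.3103 tilt [0.0001 0.    ] q [-0.71 -0.27  1.78  0.    1.63 -0.45] F [0.4 0.5 0.8] open 0.0463
[0.4151, 0.4065, 0.087, 0.0, -0.0, -0.0827]
```

Request:
{"op": "arm_command", "data": {
  "increments": [
    [-0.1,0.2,0,0,0,-0.04],
    [-0.05,0.45,0,0,0,-0.083],
    [-0.05,0.5,0,0,0,-0.083],
    [-0.05,0.5,0,0,0,-0.083],
    [-0.05,0.5,0,0,0,-0.083]
  ]
}}

```text
t: 75.85
tool_pos: [0.4731, -0.2952, 0.4545]
orientation: [-2.229, -2.214, 0.0]
force: [-0.2, -0.3, 0.0]
opening: 0.0463
gripper_force: 0.0
```

Run:
```python
from h import *
s=st(); c=cam('wrist','w33.png'); np.savez('w33.npz',**c); t=cam('scene','s33.png')
o=np.zeros((500,800,3),np.uint8); o[:500,:560]=cv2.resize(c['image'][70:320,180:460,::-1],(560,500),interpolation=cv2.INTER_CUBIC); o[:240,560:]=cv2.resize(t['image'][140:260,180:300,::-1],(240,240),interpolation=cv2.INTER_CUBIC); cv2.imwrite('pics/c33.png',o)
for i in (1,2): print(i,np.round((projw(c,loc(S[i],[[0,0,.08],[-.056,-.025,.05],[-.056,.025,.05],[.048,0,.078],[.048,-.035,.104]]))-[180,70]+.5)*2-.5).tolist())
```

```text
t 75.85 g [ 0.4731 -0.2952  0.2875] yaw 1.5638 tilt [-0.0002 -0.0001] q [-0.65  0.    1.53 -0.    1.61 -0.64] F [-0.2 -0.3  0. ] open 0.0463
1 [[188.0, 83.0], [163.0, -8.0], [244.0, -4.0], [183.0, 165.0], [113.0, 168.0]]
2 [[460.0, 99.0], [407.0, 8.0], [484.0, 11.0], [457.0, 179.0], [409.0, 187.0]]
```

View pics/c33.png

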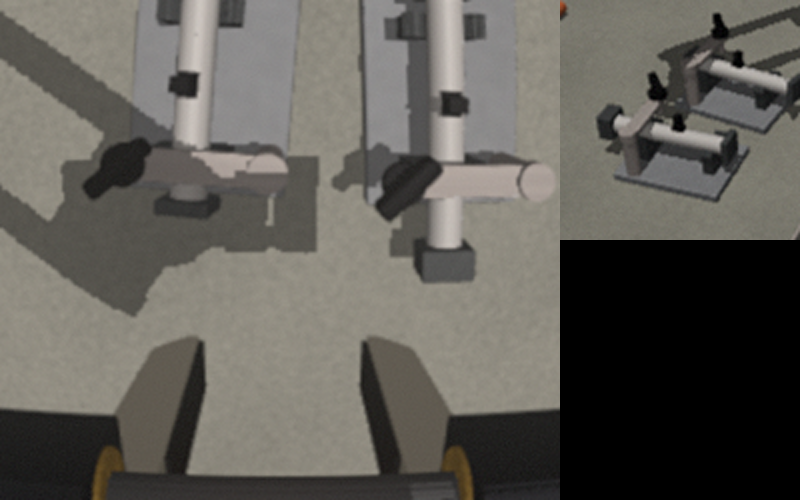

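Run:
```python
from h import *
c=dict(np.load('w33.npz'))
for a,b,i in (((384,210),(436,163),2),((90,190),(146,146),1)):
    A,B=[px2ww(c,(u+.5)/2-.5+180,(v+.5)/2-.5+70,.104) for u,v in(a,b)]; d=B-A
    print(i,'bar yaw',np.arctan2(d[1],d[0]),'len',np.hypot(d[0],d[1]),(A+B)[:2]/2,'strap',knob(i,0))
```

```text
2 bar yaw 0.7533656708102513 len 0.0387815987986665 [ 0.54273794 -0.27021933] strap ([np.float64(0.5422047926334941), np.float64(-0.2708530003031601), 0], -3.1180000000000003)
1 bar yaw 0.6075704175087833 len 0.04103751274621062 [ 0.38231834 -0.25853071] strap ([np.float64(0.38005582066028315), np.float64(-0.2583044885274822), 0], -3.239)
```

Both straps are shut and the clips sit mid-gap: image (184,83) and (454,102), against predicted (188,83) and (460,99). Both knobs stalled at the same angle to their straps, which matches the stop. I'm handing the job in.

```bash
python3 -c "
from plant import *
print(close_job())"
```

```text
the job is handed in; nothing more can be done
None
```

I handed the job in: the two rods present, rod_b and then rod_c, were each balanced, marked with their clips on the knife and clamped (rod_b in station 2, rod_c in station 1); the hand-in returned no verdict, and my first placements on the knife used the balance values implied by the judging limits before I corrected them from the observed lean.

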